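Level the blot press and build its stack of cast weights

TASK

Level the platform of the empty blot press by turning its two cam-foot knobs, then stack all the cast weights on the middle of its pressing plate: two to a layer, closed up side by side with no more than about a centimetre between their flanks, one wide face down and the other narrow face down so that the tapers fit together, the lowest layer running front to back along the press and each layer crosswise to the one below. A weight left without a partner lies alone on top, crosswise too; leave the other things on the bench where they are and the platform level.

Things in the scene. Friction and masses are not known exactly. Their poses are not given: they have to be found in the camera images.
- weight_1: Cast aluminium weight, 0.25 to 0.42 kg: a bar 130 mm long (x), 30 mm thick (z), tapered: one face 54 mm wide (y), the face across from it 38 mm. At mid-length, over 42 mm, a waist 24 mm wide (y) with upright walls over the full thickness: grip there. Origin at its centre; z points from the 54 mm to the 38 mm face (z up = wide face down). Starts wide face down. May be absent.
- weight_2: Cast aluminium weight, 0.25 to 0.42 kg: a bar 130 mm long (x), 30 mm thick (z), tapered: one face 54 mm wide (y), the face across from it 38 mm. At mid-length, over 42 mm, a waist 24 mm wide (y) with upright walls over the full thickness: grip there. Origin at its centre; z points from the 54 mm to the 38 mm face (z up = wide face down). Starts narrow face down. May be absent.
- weight_3: Cast aluminium weight, 0.25 to 0.42 kg: a bar 130 mm long (x), 30 mm thick (z), tapered: one face 54 mm wide (y), the face across from it 38 mm. At mid-length, over 42 mm, a waist 24 mm wide (y) with upright walls over the full thickness: grip there. Origin at its centre; z points from the 54 mm to the 38 mm face (z up = wide face down). Starts wide face down. May be absent.
- weight_4: Cast aluminium weight, 0.25 to 0.42 kg: a bar 130 mm long (x), 30 mm thick (z), tapered: one face 54 mm wide (y), the face across from it 38 mm. At mid-length, over 42 mm, a waist 24 mm wide (y) with upright walls over the full thickness: grip there. Origin at its centre; z points from the 54 mm to the 38 mm face (z up = wide face down). Starts narrow face down. May be absent.
- weight_5: Cast aluminium weight, 0.25 to 0.42 kg: a bar 130 mm long (x), 30 mm thick (z), tapered: one face 54 mm wide (y), the face across from it 38 mm. At mid-length, over 42 mm, a waist 24 mm wide (y) with upright walls over the full thickness: grip there. Origin at its centre; z points from the 54 mm to the 38 mm face (z up = wide face down). Starts wide face down. May be absent.
- weight_6: Cast aluminium weight, 0.25 to 0.42 kg: a bar 130 mm long (x), 30 mm thick (z), tapered: one face 54 mm wide (y), the face across from it 38 mm. At mid-length, over 42 mm, a waist 24 mm wide (y) with upright walls over the full thickness: grip there. Origin at its centre; z points from the 54 mm to the 38 mm face (z up = wide face down). Starts narrow face down. May be absent.
- press: Blot press, fixed: dark grey base 240 x 240 mm; on it a light tilting platform 224 x 224 mm, top 53 mm above the bench, with a steel pressing plate in its middle, on a ball under its centre and two cam feet with black knobs at its front corners (nearest the robot), 96 mm from the centre both ways. Origin: centre of the base's underside; x away from the robot, y left.
- press_centre (a point): Centre of the upper face of the steel pressing plate (160 x 160 mm, 66 mm above the bench when level), on which the weights are stacked; z is the plate's normal, x and y run along its edges as the press's do.
- knob_left_grip (a point): On the axis (the platform's z) of the knob at the front left corner: black, fluted, 33 mm across, 28 mm high, this point 14 mm below its top and 37 mm above the platform. Turned clockwise seen from above it raises that corner: 0.016 rad of press_left per rad. It turns lightly (0.06 N m), both ways, and stays where left. Needs 2 to 3.2 rad in all, so several grasps.
- knob_right_grip (a point): The same on the knob at the front right corner: clockwise seen from above raises that corner, 0.016 rad of press_right per rad. It too needs 2 to 3.2 rad in all.
- press_left (a joint): Tilt of the platform along the diagonal through its front left corner, rad: 0 level, positive with that corner high. Set by the front left knob alone. Noisy: average it.
- press_right (a joint): Tilt of the platform along the diagonal through its front right corner, rad: 0 level, positive with that corner high. Set by the front right knob alone. Noisy: average it.
- lab_timer: A small bench timer, 74 x 64 x 21 mm, right of the weights; a bystander. Origin: centre of its underside.
- marker_green: A green marker, 12 x 136 x 10 mm, lying right of the weights; a bystander. Origin: centre of its underside.
- pipette_a: A white hand pipette, 29 x 228 x 59 mm, lying at the front right; a bystander. Origin: centre of its underside.
Mind the look-alikes: they are no part of the job. What is shaped like the weight_6 but orange is not meant.

How it is judged (in metres and radians):
On the way:
1. the empty platform is level (both tilts within 0.015 rad), before any weight is on the press (value of joint press_left between -0.015 and 0.015 rad and value of joint press_right between -0.015 and 0.015 rad and horizontal distance between each of weight_1, weight_2, weight_3, weight_4, weight_5, weight_6 and press_centre above 0.13 m), for 0.3 s.
At the end, for the whole second after the job is handed in: Platform level within 0.015 rad; all weights at rest on the plate, centres within 45 mm of its middle along each edge, in 30 mm layers of two (the top may hold one): one wide and one narrow face down, all centres within 62 mm, lowest along the press x, layers crosswise, each within 0.15 rad (value of joint press_left between -0.015 and 0.015 rad and value of joint press_right between -0.015 and 0.015 rad and ((z of weight_1 in the frame of press_centre between 0.008 and 0.022 m and angle between the x axis of weight_1 and the x axis of press_centre, either way round below 0.15 rad) or (z of weight_1 in the frame of press_centre between 0.038 and 0.052 m and angle between the x axis of weight_1 and the y axis of press_centre, either way round below 0.15 rad) or (z of weight_1 in the frame of press_centre between 0.068 and 0.082 m and angle between the x axis of weight_1 and the x axis of press_centre, either way round below 0.15 rad)) and ((z of weight_2 in the frame of press_centre between 0.008 and 0.022 m and angle between the x axis of weight_2 and the x axis of press_centre, either way round below 0.15 rad) or (z of weight_2 in the frame of press_centre between 0.038 and 0.052 m and angle between the x axis of weight_2 and the y axis of press_centre, either way round below 0.15 rad) or (z of weight_2 in the frame of press_centre between 0.068 and 0.082 m and angle between the x axis of weight_2 and the x axis of press_centre, either way round below 0.15 rad)) and ((z of weight_3 in the frame of press_centre between 0.008 and 0.022 m and angle between the x axis of weight_3 and the x axis of press_centre, either way round below 0.15 rad) or (z of weight_3 in the frame of press_centre between 0.038 and 0.052 m and angle between the x axis of weight_3 and the y axis of press_centre, either way round below 0.15 rad) or (z of weight_3 in the frame of press_centre between 0.068 and 0.082 m and angle between the x axis of weight_3 and the x axis of press_centre, either way round below 0.15 rad)) and ((z of weight_4 in the frame of press_centre between 0.008 and 0.022 m and angle between the x axis of weight_4 and the x axis of press_centre, either way round below 0.15 rad) or (z of weight_4 in the frame of press_centre between 0.038 and 0.052 m and angle between the x axis of weight_4 and the y axis of press_centre, either way round below 0.15 rad) or (z of weight_4 in the frame of press_centre between 0.068 and 0.082 m and angle between the x axis of weight_4 and the x axis of press_centre, either way round below 0.15 rad)) and ((z of weight_5 in the frame of press_centre between 0.008 and 0.022 m and angle between the x axis of weight_5 and the x axis of press_centre, either way round below 0.15 rad) or (z of weight_5 in the frame of press_centre between 0.038 and 0.052 m and angle between the x axis of weight_5 and the y axis of press_centre, either way round below 0.15 rad) or (z of weight_5 in the frame of press_centre between 0.068 and 0.082 m and angle between the x axis of weight_5 and the x axis of press_centre, either way round below 0.15 rad)) and ((z of weight_6 in the frame of press_centre between 0.008 and 0.022 m and angle between the x axis of weight_6 and the x axis of press_centre, either way round below 0.15 rad) or (z of weight_6 in the frame of press_centre between 0.038 and 0.052 m and angle between the x axis of weight_6 and the y axis of press_centre, either way round below 0.15 rad) or (z of weight_6 in the frame of press_centre between 0.068 and 0.082 m and angle between the x axis of weight_6 and the x axis of press_centre, either way round below 0.15 rad)) and x of weight_1 in the frame of press_centre between -0.045 and 0.045 m and y of weight_1 in the frame of press_centre between -0.045 and 0.045 m and x of weight_2 in the frame of press_centre between -0.045 and 0.045 m and y of weight_2 in the frame of press_centre between -0.045 and 0.045 m and x of weight_3 in the frame of press_centre between -0.045 and 0.045 m and y of weight_3 in the frame of press_centre between -0.045 and 0.045 m and x of weight_4 in the frame of press_centre between -0.045 and 0.045 m and y of weight_4 in the frame of press_centre between -0.045 and 0.045 m and x of weight_5 in the frame of press_centre between -0.045 and 0.045 m and y of weight_5 in the frame of press_centre between -0.045 and 0.045 m and x of weight_6 in the frame of press_centre between -0.045 and 0.045 m and y of weight_6 in the frame of press_centre between -0.045 and 0.045 m and angle between each of weight_1, weight_3, weight_5's own z axis and vertical below 0.12 rad and angle between each of weight_2, weight_4, weight_6's own z axis and vertical above 3.02 rad and linear speed of each of weight_1, weight_2, weight_3, weight_4, weight_5, weight_6 below 0.02 m/s and (z of weight_1 in the frame of press_centre between 0.008 and 0.022 m or z of weight_3 in the frame of press_centre between 0.008 and 0.022 m or z of weight_5 in the frame of press_centre between 0.008 and 0.022 m) and (z of weight_2 in the frame of press_centre between 0.008 and 0.022 m or z of weight_4 in the frame of press_centre between 0.008 and 0.022 m or z of weight_6 in the frame of press_centre between 0.008 and 0.022 m) and (z of weight_1 in the frame of press_centre between 0.038 and 0.052 m or z of weight_3 in the frame of press_centre between 0.038 and 0.052 m or z of weight_5 in the frame of press_centre between 0.038 and 0.052 m) and (z of weight_2 in the frame of press_centre between 0.038 and 0.052 m or z of weight_4 in the frame of press_centre between 0.038 and 0.052 m or z of weight_6 in the frame of press_centre between 0.038 and 0.052 m) and horizontal distance between each of weight_1, weight_3, weight_5 and weight_2 below 0.062 m and horizontal distance between each of weight_1, weight_3, weight_5 and weight_4 below 0.062 m and horizontal distance between each of weight_1, weight_3, weight_5 and weight_6 below 0.062 m and (z of weight_1 in the frame of weight_3 above 0.016 m or z of weight_1 in the frame of weight_3 below -0.016 m) and (z of weight_1 in the frame of weight_5 above 0.016 m or z of weight_1 in the frame of weight_5 below -0.016 m) and (z of weight_3 in the frame of weight_5 above 0.016 m or z of weight_3 in the frame of weight_5 below -0.016 m) and (z of weight_2 in the frame of weight_4 above 0.016 m or z of weight_2 in the frame of weight_4 below -0.016 m) and (z of weight_2 in the frame of weight_6 above 0.016 m or z of weight_2 in the frame of weight_6 below -0.016 m) and (z of weight_4 in the frame of weight_6 above 0.016 m or z of weight_4 in the frame of weight_6 below -0.016 m)); the robot touches nothing.
It fails at once if a bystander is moved more than 40 mm (distance of any of lab_timer, marker_green, pipette_a from where it was at the start of the episode above 0.04 m).
It fails at once if a weight falls off the bench (height (world z) of any of weight_1, weight_2, weight_3, weight_4, weight_5, weight_6 below -0.05 m).
Of weight_1, weight_3, weight_5 only 2 to 3 are there at a start; the rules pass over those that are not, and their reading is None.
Of weight_2, weight_4, weight_6 only 2 to 3 are there at a start; the rules pass over those that are not, and their reading is None.
At some moment in a run one of weight_1, weight_2, weight_3, weight_4, weight_5, weight_6 may be knocked a few centimetres aside while the robot is not near it.
Once in a run the grip may slacken for a moment while it holds something.
It also fails if it takes over 210 s, if anything falls off the work surface, if the arm or the gripper's body presses on something with over 40 N, if the wrist force passes 120 N, or if a joint passes its speed limit or range.

ROBOT

A 6-joint arm with a two-finger parallel gripper is mounted at the origin on a cart in front of the work surface, level with it; the furniture and walls round the work are solid. World frame = base frame: x ahead of the robot, y to its left, z up, the work surface at z = 0. Lengths are in mm, angles in degrees, forces in N, time in s.
With the tool pointing down it reaches from about 350 to 850 mm from the base axis. Payload 8.1 kg.
Tool frame: the origin (TCP) lies on the centre line of the jaws, within the pads' length; the fingertips stand 19 mm ahead of it and the grasp point (between the pads) is the TCP; z points along the fingers, y is the direction in which the jaws open and shut (so a half turn about z gives the same grasp; the last joint's range is limited). The gripper opens to 85 mm and grips with 20 to 120 N. Pads are 22 mm wide; open, the fingers measure 114 mm over their backs; the gripper's body (76 mm by 85 mm) begins 54 mm behind the grasp point. The pads swing forward as they close: fully open they stand 13 mm farther back than shut.
Start: joints at [59.336, 7.471, 85.268, -0, 87.261, -4.893], TCP at [260.851, 540.335, 215.292] pointing down, gripper open.
Joint ranges: [-169.43, 169.43], [-51.17, 129.36], [1.28, 143.12], [-76.62, 256.62], [0, 156.53], [-152.29, 152.29]. Speed limits (degrees/s): [136.94, 136.94, 159.86, 180, 180, 180].

INTERFACE

Orientations are given as [roll, pitch, yaw] about the fixed x, y, z axes, in that order (R = Rz(yaw) Ry(pitch) Rx(roll)).
In Python, from bench import r, viewer gives the robot as it stands.
- The arm moves only by the tool carry_out, never from a script. Its argument "commands" is a list that holds one entry, the list of rows, each a list of 7 numbers: the finger opening in mm, from 0 to 85.4, then the shift along the tool's x, y, z in mm, then the turn, a rotation vector about the tool's x, y, z in degrees. A call has 1 to 5 rows; each row is the pose to reach, as a shift and turn from the pose commanded when the call began, along the tool's axes at that moment; what a row does not reach only later rows make up. A row lasts 1/8 s, in which the tool goes at most 62.5 mm and 10.7 degrees, less where a joint would pass 70% of its speed; a pose out of reach is approached as far as the arm can. A call with a gripper value outside its range is refused whole. The fingers move at their own pace and stop on an object; "grip_force" is the grip in N (left out, the last holds). Time passes only in rows, so rows that repeat a pose let the fingers close. It gives the time, the measured TCP pose, the force and the opening at its end, in the units of the state.
- r.sense(): the state, without advancing time (a new reading comes with each control period).
- viewer.snapshot(name): name is "side" or "top" or "wrist"; returns the picture (480x640x3 uint8, red, green, blue); there is no depth.
- viewer.calibration(name): a dict with "camera_matrix" (3x3 intrinsics, pixels), "rvec" (rotation vector, rad) and "tvec" (3), from world to camera coordinates, as OpenCV has them. Camera axes: x right, y down, z forward; pixel columns grow to the right and rows downward; lengths in mm; the calibration is good to about 2 mm. A picture is of the moment at which its call begins: read the wrist's pose just before it. calibration takes no time and is no camera call; for the wrist camera it gives the pose at the moment of the call.
- r.hand_in(): hands the job in, once; it reports no verdict.
The state is a dict: "time": time; "joint_pos": joint angles; "qd": joint speeds; "joint_efforts": joint torques, N m; "tool_pos": TCP position; "tcp_rot": TCP orientation; "ft_force": force on the tool from outside, world axes, zero at the start; "wrist_torque": the same for the moment, N m; "finger_gap": finger opening in mm.
Only numpy, scipy, OpenCV 4.12 (cv2) and the standard library are available. Lean on these libraries where they do the work, as an engineer would, in place of code of your own. Each camera call takes 0.05 s, during which the arm holds its last target. There are 200 camera calls.

## Working session

There is one attempt and no reset: what is moved stays moved. The work goes in short steps, Python scripts to look and compute and a tool call to move; the robot and the scene stay as the last step left them, time stands still between calls to the robot, and variables do not carry over. Pictures are saved under pics/ and viewed, about 12 in all and at most 16, crops included, and the job is handed in when it is done.

Besides the shell and the picture viewer there is one more tool, called after ">>>" by a JSON object that holds its "api" and its "payload", one argument or row to a line. carry_out: Moves the arm, as the interface text tells. Its arguments: {"type":"object","properties":{"commands":{"type":"array","items":{"type":"array","items":{"type":"array","items":{"type":"number"}}}},"grip_force":{"type":"number"}},"required":["commands"]}

```bash
mkdir -p pics; ls; python3 - <<'E'
from bench import r, viewer
import cv2
print(r.sense())
for n in ("top","side"):
    im=viewer.snapshot(n); cv2.imwrite(f"pics/{n}0.png",im[:,:,::-1])
    c=viewer.calibration(n); print(n,c)
E
```

```text
pics
{'time': 0.0, 'joint_pos': array([ 5.93339866e+01,  7.51436121e+00,  8.53311016e+01,  2.73057038e-04,
        8.72623441e+01, -4.89329527e+00]), 'qd': array([-0.05950169,  0.02307676, -0.11789459, -0.01119521,  0.00533135,
        0.01410568]), 'joint_efforts': array([ 1.11331745e-03, -5.69424355e+01, -5.00540400e+01,  1.75738428e-04,
        1.53817510e-02, -2.34858597e-06]), 'tool_pos': array([260.55628587, 539.80960579, 214.23479456]), 'tcp_rot': array([-1.79892609e+02, -9.46769220e-03,  1.54227260e+02]), 'ft_force': array([ 0.19726497, -0.4952988 ,  0.20417131]), 'wrist_torque': array([ 0.03640518, -0.03468163,  0.05428207]), 'finger_gap': 85.39120135497936}
top {'camera_matrix': array([[535.35140023,   0.        , 317.74288086],
       [  0.        , 535.35140023, 243.93842753],
       [  0.        ,   0.        ,   1.        ]]), 'rvec': array([ 2.20280352, -2.19414617,  0.07389861]), 'tvec': array([ -55.99881613,  484.27442563, 1298.37612526])}
side {'camera_matrix': array([[615.94483019,   0.        , 325.64320494],
       [  0.        , 615.94483019, 238.7882891 ],
       [  0.        ,   0.        ,   1.        ]]), 'rvec': array([ 0.45511996, -2.57087186,  1.44216137]), 'tvec': array([ 450.05017742,  164.49068974, 1601.18539668])}
```

View pics/top0.png

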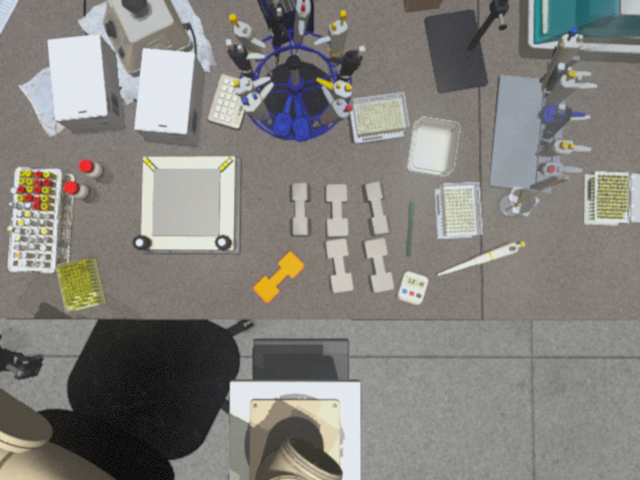

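View pics/side0.png

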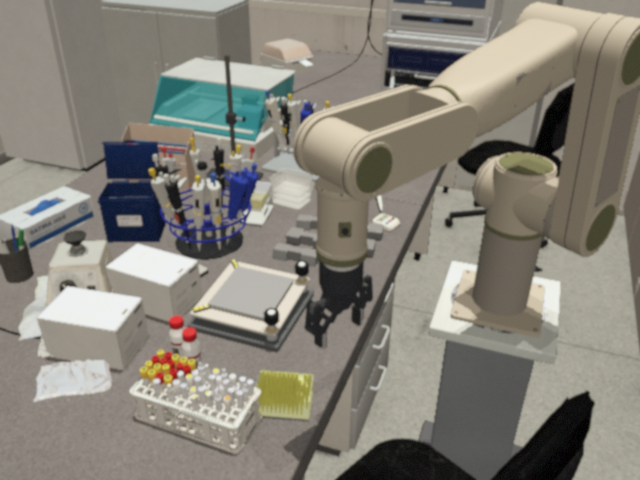

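```bash
python3 - <<'E'
from bench import r, viewer
print([x for x in dir(r) if x[0]!='_'],[x for x in dir(viewer) if x[0]!='_'])
print(r.sense().keys()); c=viewer.calibration("wrist"); print(c)
E
```

```text
['PlanningError', 'hand_in', 'sense'] ['calibration', 'snapshot']
dict_keys(['time', 'joint_pos', 'qd', 'joint_efforts', 'tool_pos', 'tcp_rot', 'ft_force', 'wrist_torque', 'finger_gap'])
{'camera_matrix': array([[407.8712049 ,   0.        , 313.59628725],
       [  0.        , 407.8712049 , 230.23459103],
       [  0.        ,   0.        ,   1.        ]]), 'rvec': array([-2.43716308, -1.53184044, -0.22865054]), 'tvec': array([-600.7265531 ,  -39.24764765,  378.10478706])}
```

```bash
cat > h.py <<'E'
from bench import r, viewer
import cv2, numpy as np
from scipy.spatial.transform import Rotation as Ro
def snap(n,f=None):
    c=viewer.calibration(n); im=viewer.snapshot(n)[:,:,::-1].copy()
    if f: cv2.imwrite(f"pics/{f}.png",im)
    return im,c
def ray(c,uv,z):
    "pixels -> world points at height z"
    R=cv2.Rodrigues(c["rvec"])[0]; t=np.array(c["tvec"]).ravel(); o=-R.T@t
    p=cv2.undistortPoints(np.float64(uv).reshape(-1,1,2),c["camera_matrix"],None).reshape(-1,2)
    d=np.c_[p,np.ones(len(p))]@R
    return o+d*((np.reshape(z,(-1,1))-o[2])/d[:,2:])
def proj(c,P): return cv2.projectPoints(np.float64(P).reshape(-1,3),c["rvec"],c["tvec"],c["camera_matrix"],None)[0].reshape(-1,2)
def go(x,y,z,yaw,q=True):
    "shift/turn in tool axes to a tool-down pose"
    s=r.sense(); R=Ro.from_euler('xyz',s["tcp_rot"],degrees=True)
    T=Ro.from_euler('xyz',[180,0,yaw],degrees=True)
    d=R.inv().apply(np.array([x,y,z])-s["tool_pos"]); w=(R.inv()*T).as_rotvec(degrees=True)
    print("go",(x,y,z,yaw),"shift",d.round(1),"turn",w.round(1))
def st():
    s=r.sense(); print("t%.2f"%s["time"],"pos",s["tool_pos"].round(1),"rot",s["tcp_rot"].round(1),"F",s["ft_force"].round(1),"gap %.1f"%s["finger_gap"],"q",s["joint_pos"].round(0))
E
python3 - <<'E'
from h import *
c=viewer.calibration("wrist");R=cv2.Rodrigues(c["rvec"])[0];print("cam",-R.T@c["tvec"],R[2])
_,t=snap("top"); 
print(ray(t,[[143,157],[240,156],[140,251],[240,251],[141,243],[223,241]],[53]*4+[104]*2).round())
print(ray(t,[[153,169],[220,169],[153,235],[220,235]],66).round())
print(ray(t,[[300,209],[337,210],[376,208],[341,265],[378,265],[278,277],[413,288],[410,228]],30).round())
snap("wrist","w0")
go(480,256,330,154.2); go(520,256,330,90)
E
```

```text
cam [194.32419979 573.89588801 371.83008828] [ 0.26477757 -0.12935983 -0.95559347]
[[689. 365.  53.]
 [693. 133.  53.]
 [464. 367.  53.]
 [465. 131.  53.]
 [480. 349. 104.]
 [485. 163. 104.]]
[[657. 337.  66.]
 [658. 179.  66.]
 [501. 333.  66.]
 [502. 176.  66.]]
[[ 568.  -11.   30.]
 [ 566. -100.   30.]
 [ 572. -195.   30.]
 [ 433. -110.   30.]
 [ 433. -200.   30.]
 [ 403.   42.   30.]
 [ 378. -284.   30.]
 [ 523. -278.   30.]]
go (480, 256, 330, 154.2) shift [-321.  -160.6 -115.2] turn [-0.1 -0.   0. ]
go (520, 256, 330, 90) shift [-357.  -143.2 -115.2] turn [-0.1  0.  64.2]
```

View pics/w0.png

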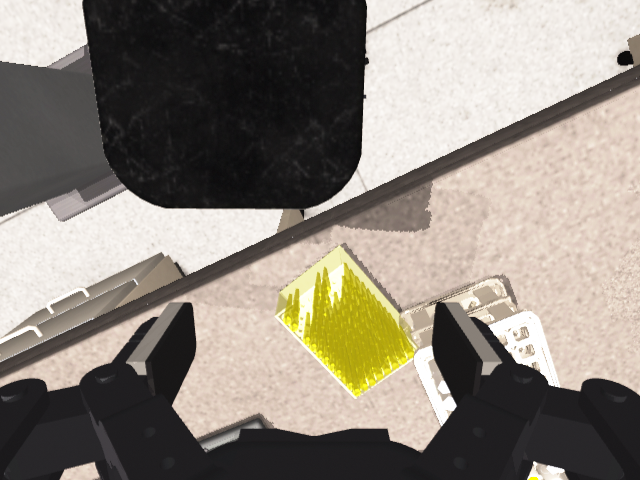

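>>> {"api": "carry_out", "payload": {
  "commands": [
    [[85,-270,-77,-76,0,0,-17],[85,-270,-77,-76,0,0,-17],[85,-270,-77,-76,0,0,-17],[85,-270,-77,-76,0,0,-17],[85,-270,-77,-76,0,0,-17]]
  ]
}}

```text
time: 0.82
tool_pos: [472.3, 351.6, 292.1]
tcp_rot: [180.0, 0.0, 171.1]
ft_force: [-0.3, 0.5, 0.6]
finger_gap: 84.9
```

```bash
python3 - <<'E'
from h import *
st(); go(580,256,330,180)
E
```

```text
t0.82 pos [472.3 351.6 292.1] rot [180.    0.  171.1] F [-0.3  0.5  0.6] gap 84.9 q [ 32.   5.  80.  -0.  95. -49.]
go (580, 256, 330, 180) shift [-121.1  -77.9  -37.8] turn [ 0.   0.  -8.9]
```

>>> {"api": "carry_out", "payload": {
  "commands": [
    [[85,-121,-78,-38,0,0,-9],[85,-121,-78,-38,0,0,-9],[85,-121,-78,-38,0,0,-9],[85,-121,-78,-38,0,0,-9],[85,-121,-78,-38,0,0,-9]]
  ]
}}

```text
time: 1.45
tool_pos: [577.6, 258.5, 328.7]
tcp_rot: [180.0, -0.1, -179.8]
ft_force: [0.4, -0.1, 0.3]
finger_gap: 85.0
```

```bash
python3 - <<'E'
from h import *
st(); im,c=snap("wrist","w1"); import pickle; pickle.dump(c,open("w1.pkl","wb"))
print(proj(c,[[484,352,104],[484,160,104],[660,336,66],[660,176,66],[500,336,66],[500,176,66]]).round())
E
```

```text
t1.45 pos [577.6 258.5 328.7] rot [ 1.800e+02 -1.000e-01 -1.798e+02] F [ 0.4 -0.1  0.3] gap 85.0 q [ 19.  12.  69.   0. 100. -71.]
[[419.  82.]
 [201.  81.]
 [383. 254.]
 [237. 253.]
 [392. 101.]
 [229. 100.]]
```

View pics/w1.png

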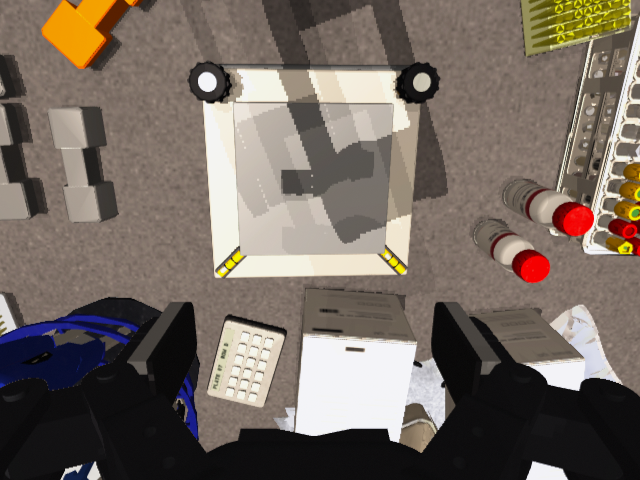

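```bash
python3 - <<'E'
import cv2,numpy as np
im=cv2.imread("pics/w1.png")
a=[cv2.resize(im[243:283,x:x+40],None,fx=10,fy=10,interpolation=cv2.INTER_CUBIC) for x in (212,374)]
cv2.imwrite("pics/vials.png",np.hstack(a))
E
```

```text
(no output)
```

View pics/vials.png

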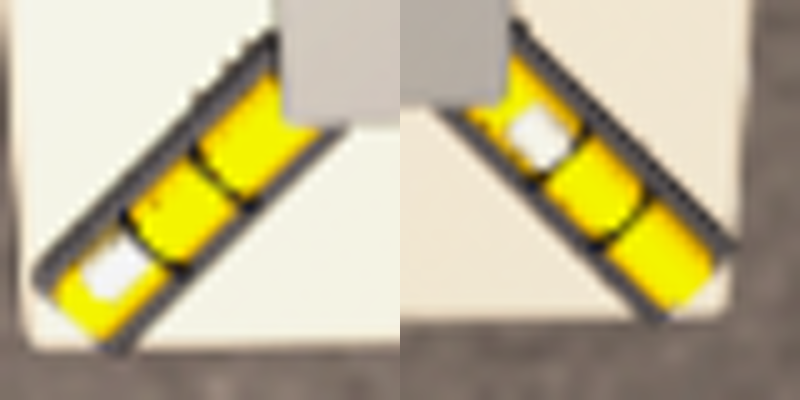

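```bash
python3 - <<'E'
from h import *
import pickle; c=pickle.load(open("w1.pkl","rb"))
print(ray(c,[[421.5,82],[207.5,81.5]],[98,110]).round(1))
print(ray(c,[[234,102],[393,103],[387,255],[240,255]],66).round(1))
print(ray(c,[[419.5,66],[406,274],[216,277],[202,67]],[53]*4).round(1))
im=cv2.imread("pics/w1.png")
cv2.imwrite("pics/kn.png",np.hstack([cv2.resize(im[55:115,x:x+70],None,fx=5,fy=5,interpolation=cv2.INTER_CUBIC) for x in (180,380)]))
go(482,351,140,180)
E
```

```text
[[483.8 355.9  98. ]
 [485.  167.1 110. ]]
[[501.6 181.1  66. ]
 [501.7 337.4  66. ]
 [661.1 340.8  66. ]
 [661.9 179.3  66. ]]
[[466.6 363.9  53. ]
 [689.1 366.5  53. ]
 [694.  147.9  53. ]
 [468.6 148.7  53. ]]
go (482, 351, 140, 180) shift [ 94.7  92.6 188.8] turn [-0.  -0.1  0.3]
```

View pics/kn.png

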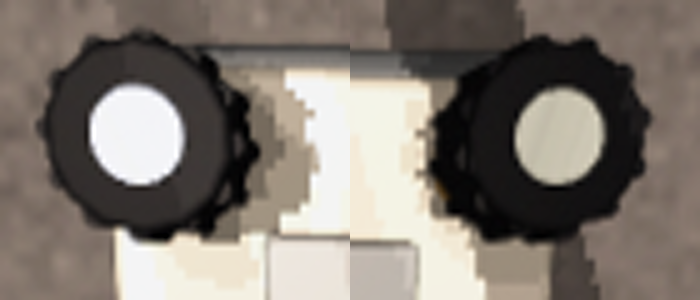

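>>> {"api": "carry_out", "payload": {
  "commands": [
    [[85,94,97,100,0,0,0],[85,94,97,140,0,0,0],[85,94,97,170,0,0,0],[85,94,97,180,0,0,0],[85,94,97,180,0,0,0]]
  ]
}}

```text
time: 2.12
tool_pos: [479.3, 354.6, 145.0]
tcp_rot: [-179.8, -0.4, -179.6]
ft_force: [-0.4, -0.0, 0.8]
finger_gap: 84.6
```

```bash
python3 - <<'E'
from h import *
st(); go(483,355.5,90,180); im,c=snap("wrist","w2"); print(proj(c,[[483,355.5,98]]))
cv2.imwrite("pics/w2s.png",im)
E
```

```text
t2.12 pos [479.3 354.6 145. ] rot [-179.8   -0.4 -179.6] F [-0.4 -0.   0.8] gap 84.6 q [ 32.  10.  90.   0.  81. -59.]
go (483, 355.5, 90, 180) shift [-4.1  1.1 55. ] turn [-0.2 -0.4  0.4]
[[313.42675166 256.6228969 ]]
```

View pics/w2s.png

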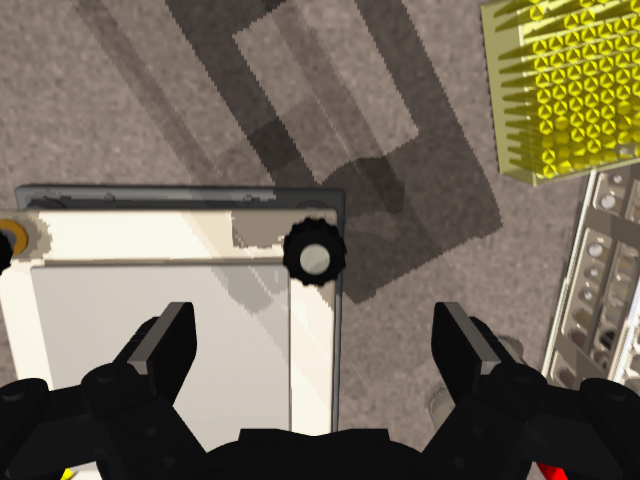

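>>> {"api": "carry_out", "payload": {
  "commands": [
    [[85,-5,1.5,30,0,0,0],[85,-5,1.5,53,0,0,0],[85,-5,1.5,53,0,0,0],[30,-5,1.5,53,0,0,0],[28,-5,1.5,53,0,0,0]]
  ],
  "grip_force": 40
}}

```text
time: 2.8
tool_pos: [490.2, 356.8, 98.7]
tcp_rot: [179.9, 0.2, -179.8]
ft_force: [0.6, 0.7, -0.2]
finger_gap: 51.0
```

>>> {"api": "carry_out", "payload": {
  "commands": [
    [[28,0,0,0,0,0,0],[28,0,0,0,0,0,0],[28,0,0,0,0,0,0]]
  ]
}}

```text
time: 3.18
tool_pos: [488.8, 356.2, 96.4]
tcp_rot: [180.0, 0.0, -179.8]
ft_force: [0.9, 0.0, -0.1]
finger_gap: 28.3
```

```bash
python3 - <<'E'
from h import *
st()
E
```

```text
t3.17 pos [488.8 356.2  96.4] rot [ 180.     0.  -179.8] F [ 0.9  0.  -0.1] gap 28.3 q [ 31.  13.  92.   0.  75. -59.]
```

>>> {"api": "carry_out", "payload": {
  "commands": [
    [[70,4.5,0,4,0,0,0],[70,4.5,0,4,0,0,0],[15,4.5,0,4,0,0,0],[15,4.5,0,4,0,0,0],[15,4.5,0,4,0,0,0]]
  ]
}}

```text
time: 3.8
tool_pos: [484.4, 356.2, 92.4]
tcp_rot: [180.0, 0.0, -179.8]
ft_force: [-1.0, -0.3, 0.7]
finger_gap: 14.9
```

>>> {"api": "carry_out", "payload": {
  "commands": [
    [[15,0,0,0,0,0,0],[15,0,0,0,0,0,0],[15,0,0,0,0,0,0]]
  ]
}}

```text
time: 4.18
tool_pos: [484.3, 356.2, 92.3]
tcp_rot: [-180.0, -0.0, -179.8]
ft_force: [0.2, 0.1, 0.9]
finger_gap: 14.9
```

```bash
python3 - <<'E'
from h import *
st(); im,c=snap("wrist"); cv2.imwrite("pics/w3.png",im[180:480,140:500])
E
```

```text
t4.17 pos [484.3 356.2  92.3] rot [-180.    -0.  -179.8] F [0.2 0.1 0.9] gap 14.9 q [ 31.  13.  93.  -0.  75. -59.]
```

View pics/w3.png

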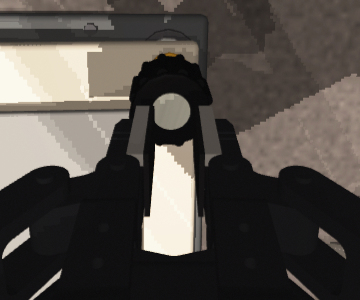

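```bash
python3 - <<'E'
from h import *
import pickle; c1=pickle.load(open("w1.pkl","rb"))
c=viewer.calibration("wrist"); pickle.dump(c,open("w3.pkl","wb"))
def P(c): return c["camera_matrix"]@np.c_[cv2.Rodrigues(c["rvec"])[0],c["tvec"]]
X=cv2.triangulatePoints(P(c1),P(c),np.array([[422.],[82.]]),np.array([[311.],[292.]])); print((X/X[3])[:3].ravel())
for z in (75,85,98,110,120): print(z,ray(c,[[311,292]],z).round(1),ray(c1,[[422,82]],z).round(1))
x,y,z=r.sense()["tool_pos"]
print(proj(c,[[x,y,z],[x,y,z-19],[x,y+7.5,z-19],[x-11,y+7.5,z-19],[x,y+7.5,z+10]]).round()-[140,180])
im,_=snap("side"); cs=viewer.calibration("side"); u,v=proj(cs,[[484,356,90]])[0].astype(int)
cv2.imwrite("pics/s3.png",cv2.resize(im[v-70:v+50,u-80:u+80],None,fx=4,fy=4,interpolation=cv2.INTER_CUBIC))
E
```

```text
[483.74474516 356.28357687  97.91730303]
75 [[494.8 356.1  75. ]] [[482.6 362.1  75. ]]
85 [[489.9 356.2  85. ]] [[483.1 359.6  85. ]]
98 [[483.7 356.2  98. ]] [[483.8 356.3  98. ]]
110 [[477.9 356.3 110. ]] [[484.4 353.3 110. ]]
120 [[473.1 356.3 120. ]] [[484.9 350.8 120. ]]
[[171. 107.]
 [171.  90.]
 [187.  90.]
 [188.  68.]
 [190. 118.]]
```

View pics/s3.png

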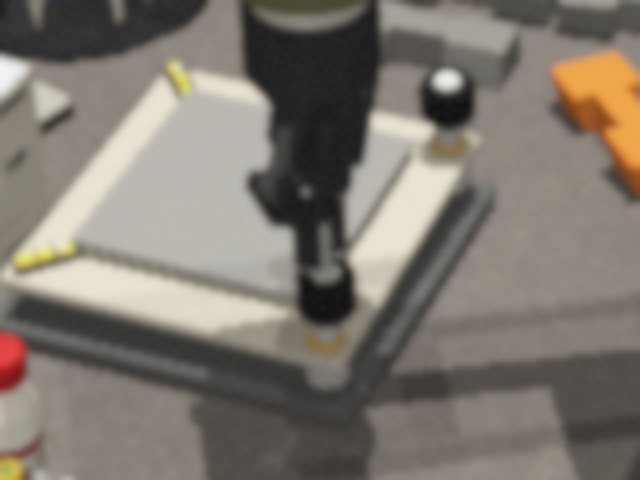

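>>> {"api": "carry_out", "payload": {
  "commands": [
    [[55,0,0,0,0,0,0],[55,0,0,0,0,0,0],[55,0,0,14,0,0,0],[55,0,0,14,0,0,0],[20,0,0,14,0,0,0]]
  ]
}}

```text
time: 4.9
tool_pos: [484.0, 356.0, 77.8]
tcp_rot: [-180.0, -0.0, -179.8]
ft_force: [0.9, 0.6, -0.0]
finger_gap: 37.8
```

>>> {"api": "carry_out", "payload": {
  "commands": [
    [[20,0,0,0,0,0,0],[20,0,0,0,0,0,0],[20,0,0,0,0,0,0]]
  ]
}}

```text
time: 5.28
tool_pos: [484.5, 355.7, 78.2]
tcp_rot: [-180.0, 0.0, -179.8]
ft_force: [1.2, -5.4, -1.8]
finger_gap: 29.2
```

```bash
python3 - <<'E'
from h import *
st(); im,c=snap("wrist"); cv2.imwrite("pics/w4.png",cv2.resize(im[200:400,200:430],None,fx=3,fy=3,interpolation=cv2.INTER_CUBIC))
E
```

```text
t5.28 pos [484.5 355.7  78.2] rot [-180.     0.  -179.8] F [ 1.2 -5.4 -1.8] gap 29.2 q [ 31.  14.  93.  -0.  73. -59.]
```

>>> {"api": "carry_out", "payload": {
  "commands": [
    [[50,0,0,0,0,0,0],[50,0,0,6,0,0,0],[50,0,0,10,0,0,0],[50,0,0,10,0,0,0],[20,0,0,10,0,0,0]]
  ]
}}

```text
time: 5.95
tool_pos: [484.4, 356.0, 68.3]
tcp_rot: [-180.0, 0.0, -179.8]
ft_force: [4.8, -11.1, -1.5]
finger_gap: 33.1
```

>>> {"api": "carry_out", "payload": {
  "commands": [
    [[20,0,0,0,0,0,0],[20,0,0,0,0,0,0],[20,0,0,0,0,0,0]]
  ]
}}

```text
time: 6.32
tool_pos: [484.5, 355.7, 68.3]
tcp_rot: [-180.0, 0.0, -179.8]
ft_force: [0.8, -5.4, -0.1]
finger_gap: 31.0
```

>>> {"api": "carry_out", "payload": {
  "commands": [
    [[20,0,0,0,0,0,10],[20,0,0,0,0,0,20],[20,0,0,0,0,0,30],[20,0,0,0,0,0,40],[20,0,0,0,0,0,50]]
  ]
}}

```text
time: 6.95
tool_pos: [485.2, 355.7, 68.5]
tcp_rot: [179.9, 0.1, 129.9]
ft_force: [3.1, -6.7, 0.1]
finger_gap: 31.4
```

>>> {"api": "carry_out", "payload": {
  "commands": [
    [[20,0,0,0,0,0,10],[20,0,0,0,0,0,20],[20,0,0,0,0,0,30],[20,0,0,0,0,0,40],[20,0,0,0,0,0,50]]
  ]
}}

```text
time: 7.58
tool_pos: [485.3, 355.5, 69.3]
tcp_rot: [179.9, 0.0, 79.9]
ft_force: [0.3, -8.4, 4.9]
finger_gap: 30.9
```

>>> {"api": "carry_out", "payload": {
  "commands": [
    [[20,0,0,0,0,0,10],[20,0,0,0,0,0,20],[20,0,0,0,0,0,30],[20,0,0,0,0,0,40],[20,0,0,0,0,0,50]]
  ]
}}

```text
time: 8.2
tool_pos: [484.4, 356.0, 69.6]
tcp_rot: [180.0, -0.0, 29.9]
ft_force: [-5.5, -5.9, 11.2]
finger_gap: 30.8
```

```bash
python3 - <<'E'
from h import *
st(); im,c=snap("wrist"); cv2.imwrite("pics/w5.png",im)
E
```

```text
t8.20 pos [484.4 356.   69.6] rot [180.   -0.   29.9] F [-5.5 -5.9 11.2] gap 30.8 q [31. 14. 93. -0. 72. 92.]
```

View pics/w5.png

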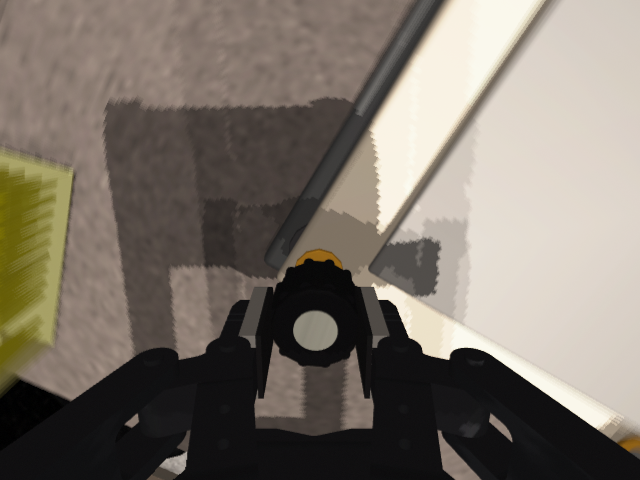

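>>> {"api": "carry_out", "payload": {
  "commands": [
    [[70,0,0,0,0,0,0],[70,0,0,0,0,0,0],[70,0,0,-30,0,0,0],[70,0,0,-60,0,0,0],[70,0,0,-60,0,0,0]]
  ]
}}

```text
time: 8.88
tool_pos: [486.2, 357.7, 131.6]
tcp_rot: [-180.0, -0.3, 30.3]
ft_force: [0.5, 1.4, 0.2]
finger_gap: 70.1
```

```bash
python3 - <<'E'
from h import *
import pickle
c3=pickle.load(open("w3.pkl","rb"))
R=Ro.from_euler('xyz',[180,0,-179.8],degrees=True)
o=np.array([484.3,356.2,92.3])   # w3 pose, gap 15
for d in (-40,-30,-20,-10,0,10,19):
    print(d,proj(c3,o+R.apply([[11,7.5,d],[11,15,d],[11,22,d]])).round().tolist())
st(); go(520,259,330,0); go(580,259,330,0)
E
```

```text
-40 [[334.0, 310.0], [357.0, 310.0], [379.0, 310.0]]
-30 [[332.0, 296.0], [354.0, 296.0], [374.0, 296.0]]
-20 [[331.0, 283.0], [351.0, 283.0], [371.0, 283.0]]
-10 [[330.0, 273.0], [349.0, 273.0], [367.0, 273.0]]
0 [[329.0, 263.0], [347.0, 263.0], [364.0, 263.0]]
10 [[328.0, 255.0], [345.0, 255.0], [361.0, 255.0]]
19 [[328.0, 248.0], [344.0, 248.0], [359.0, 248.0]]
t8.88 pos [486.2 357.7 131.6] rot [-180.    -0.3   30.3] F [0.5 1.4 0.2] gap 70.1 q [31. 11. 91.  0. 78. 91.]
go (520, 259, 330, 0) shift [ -19.4  102.2 -198.6] turn [-0.1 -0.3 30.3]
go (580, 259, 330, 0) shift [  32.5  132.5 -198.3] turn [-0.1 -0.3 30.3]
```

>>> {"api": "carry_out", "payload": {
  "commands": [
    [[70,-3,112,-118,0,0,30],[70,-3,112,-118,0,0,30],[70,-3,112,-118,0,0,30],[70,-3,112,-118,0,0,30],[70,-3,112,-118,0,0,30]]
  ]
}}

```text
time: 9.5
tool_pos: [537.3, 258.2, 244.3]
tcp_rot: [180.0, 0.1, 0.4]
ft_force: [-0.4, 0.9, 0.0]
finger_gap: 70.3
```

```bash
python3 - <<'E'
from h import *
import pickle
st(); im,c=snap("wrist"); pickle.dump(c,open("w6.pkl","wb"))
V=proj(c,[[678,163,55],[678,355,55]]); print(V)
a=[cv2.resize(im[int(v)-28:int(v)+28,int(u)-28:int(u)+28],None,fx=7,fy=7,interpolation=cv2.INTER_CUBIC) for u,v in V]
cv2.imwrite("pics/v6.png",np.hstack(a)); cv2.imwrite("pics/w6.png",im)
c1=pickle.load(open("w1.pkl","rb"))
for d in (-40,-30,-20,-10,0,10):
    print(d,proj(c1,np.array([577.6,258.5,328.7])+Ro.from_euler('xyz',[180,0,180],degrees=True).apply([[11,42.7,d],[11,-42.7,d]])).round().tolist())
E
```

```text
t9.50 pos [537.3 258.2 244.3] rot [1.8e+02 1.0e-01 4.0e-01] F [-0.4  0.9  0. ] gap 70.3 q [ 21.   6.  83.   0.  90. 110.]
[[440.56095892  16.9734581 ]
 [189.54741727  14.93896993]]Traceback (most recent call last):
  File "<stdin>", line 5, in <module>
cv2.error: OpenCV(4.12.0) /io/opencv/modules/imgproc/src/resize.cpp:4208: error: (-215:Assertion failed) !ssize.empty() in function 'resize'
```

>>> {"api": "carry_out", "payload": {
  "commands": [
    [[70,45,0,0,0,0,0],[70,45,0,0,0,0,0],[70,45,0,0,0,0,0],[70,45,0,0,0,0,0]]
  ]
}}

```text
time: 10.05
tool_pos: [582.2, 258.7, 246.1]
tcp_rot: [-180.0, 0.0, 0.3]
ft_force: [0.1, -0.5, -0.6]
finger_gap: 69.7
```

```bash
cat > vial.py <<'E'
from h import *
import pickle,sys
st(); im,c=snap("wrist"); pickle.dump(c,open("w6.pkl","wb"))
V=proj(c,[[678,163,58],[678,355,58]]); print(V)
a=[cv2.resize(im[int(v)-28:int(v)+28,int(u)-28:int(u)+28],None,fx=7,fy=7,interpolation=cv2.INTER_CUBIC) for u,v in V]
cv2.imwrite(f"pics/{sys.argv[1]}.png",np.hstack(a)); cv2.imwrite("pics/w6.png",im)
for name,(u,v) in zip(("press_left","press_right"),V):
    k=im[int(v)-28:int(v)+28,int(u)-28:int(u)+28]; h=cv2.cvtColor(k,cv2.COLOR_BGR2HSV)
    ye=(h[...,0]>22)&(h[...,0]<36)&(h[...,1]>170); ys,xs=np.nonzero(ye); 
    box=cv2.minAreaRect(np.c_[xs,ys].astype(np.float32)); print(name,"yellow rect",box,ye.sum())
E
python3 vial.py v6; python3 - <<'E'
from h import *
import pickle
c1=pickle.load(open("w1.pkl","rb"))
for d in (-40,-30,-20,-10,0):
    print(d,proj(c1,np.array([577.6,258.5,328.7])+Ro.from_euler('xyz',[180,0,180],degrees=True).apply([[11,42.7,d],[11,-42.7,d]])).round().tolist())
E
```

```text
t10.05 pos [582.2 258.7 246.1] rot [-180.     0.     0.3] F [ 0.1 -0.5 -0.6] gap 69.7 q [ 19.  13.  76.   0.  91. 109.]
[[435.82024721  79.85196067]
 [194.50247996  78.20213564]]
press_left yellow rect ((24.623165130615234, 34.689231872558594), (10.420522689819336, 48.265594482421875), 46.63658142089844) 397
press_right yellow rect ((37.54137420654297, 33.97608947753906), (47.497283935546875, 9.990886688232422), 45.93918991088867) 375
-40 [[443.0, 310.0], [177.0, 309.0]]
-30 [[434.0, 296.0], [186.0, 295.0]]
-20 [[427.0, 284.0], [194.0, 283.0]]
-10 [[420.0, 273.0], [202.0, 272.0]]
0 [[414.0, 264.0], [208.0, 263.0]]
```

View pics/v6.png

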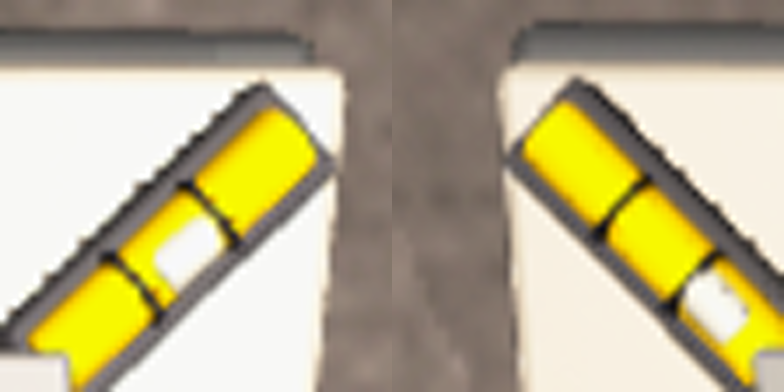

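>>> {"api": "carry_out", "payload": {
  "commands": [
    [[70,-97,92,96,0,0,0],[70,-97,92,96,0,0,0],[70,-97,92,96,0,0,0],[70,-97,92,96,0,0,0],[70,-97,92,96,0,0,0]]
  ]
}}

```text
time: 10.72
tool_pos: [487.5, 166.3, 151.9]
tcp_rot: [-179.9, -0.2, 0.2]
ft_force: [0.4, 0.2, 1.2]
finger_gap: 70.3
```

```bash
python3 - <<'E'
from h import *
st(); im,c=snap("wrist"); cv2.imwrite("pics/w7.png",im); print(proj(c,[[485,166.5,109]]))
h=im[150:400,200:440]; 
g=cv2.cvtColor(h,cv2.COLOR_BGR2GRAY); s=cv2.cvtColor(h,cv2.COLOR_BGR2HSV)[...,1]
n,l,stt,ce=cv2.connectedComponentsWithStats(((g>140)&(s<70)).astype(np.uint8))
for a,b in zip(stt,ce):
    if 150<a[4]<3000: print(a,b+[200,150],ray(c,b+[200,150],109).round(1))
E
```

```text
t10.72 pos [487.5 166.3 151.9] rot [-179.9   -0.2    0.2] F [0.4 0.2 1.2] gap 70.3 q [ 13.  -4. 103.   0.  80. 103.]
[[315.07930576 261.88379858]]
[  0   0  43   8 224] [215.49553571 152.68303571] [[541.6 215.3 109. ]]
[  96    0   52   60 2146] [323.18033551 170.97763281] [[533.  162.8 109. ]]
[  0  60  25  41 954] [211.42872117 229.50524109] [[502.5 219.9 109. ]]
[  24   61   67   39 1352] [262.97263314 230.17899408] [[502.3 193.4 109. ]]
[105  95  30  28 634] [319.81388013 258.28391167] [[487. 164. 109.]]
```

>>> {"api": "carry_out", "payload": {
  "commands": [
    [[70,2,2.5,40,0,0,0],[70,2,2.5,72,0,0,0],[70,2,2.5,72,0,0,0],[70,2,2.5,72,0,0,0],[20,2,2.5,72,0,0,0]]
  ]
}}

```text
time: 11.4
tool_pos: [490.3, 163.8, 80.6]
tcp_rot: [-180.0, -0.2, 0.2]
ft_force: [0.2, 0.1, 1.2]
finger_gap: 53.4
```

>>> {"api": "carry_out", "payload": {
  "commands": [
    [[20,0,0,0,0,0,0],[20,0,0,0,0,0,0],[20,0,0,0,0,0,0],[20,0,0,0,0,0,0]]
  ]
}}

```text
time: 11.9
tool_pos: [488.6, 162.8, 78.9]
tcp_rot: [180.0, -0.0, 0.2]
ft_force: [-3.8, -4.7, 5.4]
finger_gap: 31.3
```

>>> {"api": "carry_out", "payload": {
  "commands": [
    [[20,0,0,0,0,0,-10],[20,0,0,0,0,0,-20],[20,0,0,0.5,0,0,-30],[20,0,0,1,0,0,-40],[20,0,0,1.5,0,0,-46]]
  ]
}}

```text
time: 12.52
tool_pos: [488.1, 163.6, 77.1]
tcp_rot: [-179.9, -0.0, 46.5]
ft_force: [-3.8, -0.3, 4.6]
finger_gap: 31.3
```

>>> {"api": "carry_out", "payload": {
  "commands": [
    [[20,0,0,0,0,0,-10],[20,0,0,0,0,0,-20],[20,0,0,0.5,0,0,-30],[20,0,0,1,0,0,-40],[20,0,0,1.5,0,0,-46]]
  ]
}}

```text
time: 13.15
tool_pos: [485.8, 162.5, 74.4]
tcp_rot: [-179.7, 0.1, 92.5]
ft_force: [-12.4, -5.6, 7.8]
finger_gap: 31.1
```

>>> {"api": "carry_out", "payload": {
  "commands": [
    [[20,0,0,0,0,0,-10],[20,0,0,0,0,0,-20],[20,0,0,0.5,0,0,-30],[20,0,0,1,0,0,-40],[20,0,0,1.5,0,0,-46]]
  ]
}}

```text
time: 13.78
tool_pos: [483.2, 160.0, 72.1]
tcp_rot: [-179.3, -0.3, 138.5]
ft_force: [-24.6, -17.5, 16.2]
finger_gap: 31.5
```

>>> {"api": "carry_out", "payload": {
  "commands": [
    [[70,0,0,0,0,0,0],[70,0,0,0,0,0,0],[70,0,0,-50,0,0,0],[70,0,0,-100,0,0,0],[70,0,0,-160,0,0,0]]
  ]
}}

```text
time: 14.4
tool_pos: [488.1, 163.4, 234.9]
tcp_rot: [-180.0, -0.0, 138.2]
ft_force: [0.7, 0.0, -0.0]
finger_gap: 69.9
```

```bash
python3 - <<'E'
from h import *
st(); go(582,259,246,90)
E
```

```text
t14.40 pos [488.1 163.4 234.9] rot [-180.    -0.   138.2] F [ 0.7  0.  -0. ] gap 69.9 q [ 13.  -6.  97.   0.  89. -35.]
go (582, 259, 246, 90) shift [ -6.3 133.8 -11.1] turn [-0.  -0.  48.2]
```

>>> {"api": "carry_out", "payload": {
  "commands": [
    [[70,-3,130,-94,0,0,-42],[70,-3,130,-94,0,0,-42],[70,-3,130,-94,0,0,-42],[70,-3,130,-94,0,0,-42],[70,-3,130,-94,0,0,-42]]
  ]
}}

```text
time: 15.02
tool_pos: [577.7, 258.8, 327.8]
tcp_rot: [180.0, 0.0, -179.8]
ft_force: [-0.1, -0.1, 0.2]
finger_gap: 70.4
```

>>> {"api": "carry_out", "payload": {
  "commands": [
    [[70,0,0,0,0,0,0],[70,0,0,0,0,0,0],[70,0,0,0,0,0,0]]
  ]
}}

```text
time: 15.4
tool_pos: [577.2, 257.9, 327.8]
tcp_rot: [-180.0, -0.0, -179.9]
ft_force: [0.6, 0.7, 0.1]
finger_gap: 70.3
```

```bash
python3 - <<'E'
from h import *
import pickle
st(); im,c=snap("wrist","w8"); pickle.dump(c,open("w8.pkl","wb"))
V=proj(c,[[678,163,58],[678,355,58]]); print(V)
a=[cv2.resize(im[int(v)-22:int(v)+22,int(u)-22:int(u)+22],(396,396),interpolation=cv2.INTER_CUBIC) for u,v in V]
t,ct=snap("top","top8")
P=proj(ct,[[640,30,0],[380,-330,0]]).astype(int); print(P)
k=cv2.resize(t[P[0][1]:P[1][1],P[0][0]:P[1][0]],None,fx=5,fy=5,interpolation=cv2.INTER_CUBIC)
cv2.imwrite("pics/v8.png",np.hstack(a)); cv2.imwrite("pics/t8.png",k); print(k.shape)
E
```

```text
t15.40 pos [577.2 257.9 327.8] rot [-180.    -0.  -179.9] F [0.6 0.7 0.1] gap 70.3 q [ 19.  12.  69.  -0.  99. -71.]
[[228.01132713 266.27700069]
 [398.3241267  266.83277293]]
[[284 181]
 [429 286]]
(525, 725, 3)
```

View pics/v8.png

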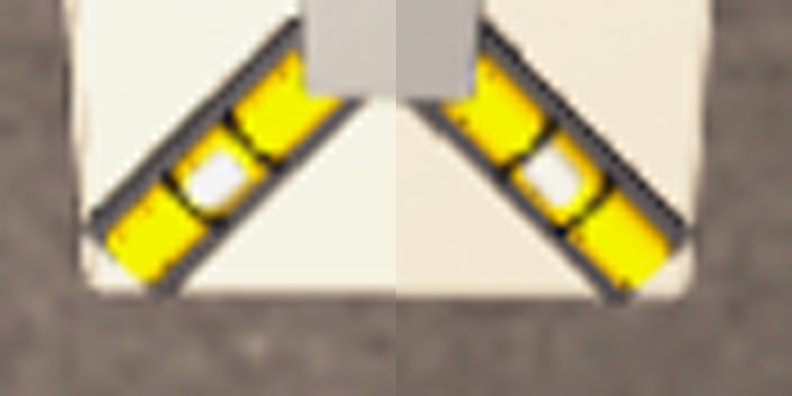

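>>> {"api": "carry_out", "payload": {
  "commands": [
    [[70,77,-300,0,0,0,0],[70,77,-300,0,0,0,0],[70,77,-300,0,0,0,0],[70,77,-300,0,0,0,0],[70,77,-300,0,0,0,0]]
  ]
}}

```text
time: 16.12
tool_pos: [500.7, -44.0, 328.1]
tcp_rot: [-180.0, 0.0, -179.8]
ft_force: [1.2, -0.6, -1.3]
finger_gap: 69.9
```

>>> {"api": "carry_out", "payload": {
  "commands": [
    [[70,20,-70,0,0,0,0],[70,20,-70,0,0,0,0],[70,20,-70,0,0,0,0],[70,20,-70,0,0,0,0],[70,20,-70,0,0,0,0]]
  ]
}}

```text
time: 16.75
tool_pos: [482.2, -110.8, 327.8]
tcp_rot: [180.0, -0.0, -179.6]
ft_force: [-0.1, 0.4, 0.0]
finger_gap: 69.9
```

```bash
python3 - <<'E'
from h import *
import pickle
st(); im,c=snap("wrist","w9"); pickle.dump(c,open("w9.pkl","wb"))
E
```

```text
t16.75 pos [ 482.2 -110.8  327.8] rot [ 180.    -0.  -179.6] F [-0.1  0.4  0. ] gap 69.9 q [ -19.  -10.   91.    0.   99. -109.]
```

View pics/w9.png

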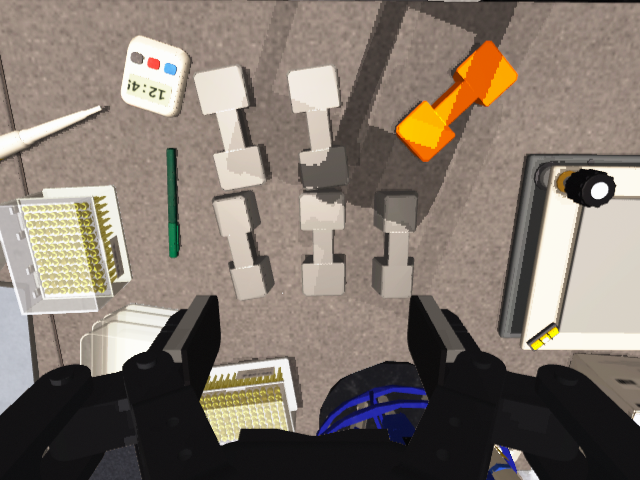

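```bash
python3 - <<'E'
from h import *
im=cv2.imread("pics/w9.png")[60:305,190:425]
cv2.imwrite("pics/w9z.png",cv2.createCLAHE(2,(4,4)).apply(cv2.cvtColor(cv2.resize(im,None,fx=2.44,fy=2.44,interpolation=cv2.INTER_CUBIC),cv2.COLOR_BGR2GRAY)))
E
```

```text
(no output)
```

View pics/w9z.png

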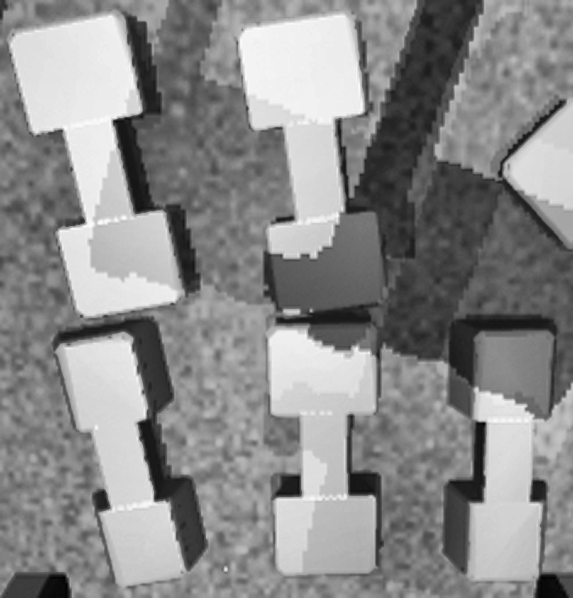

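```bash
python3 - <<'E'
from h import *
import pickle; c=pickle.load(open("w9.pkl","rb"))
W=dict(A=((65,26.5),(131,305)),B=((296,22),(327,309)),C=((93,340),(152,578)),D=((323,325),(325,574)),E=((514,333),(506,579)))
for k,(f,b) in W.items():
    p=ray(c,np.array([f,b])/2.44+[190,60],30)[:,:2]; d=p[1]-p[0]
    print(k,p.mean(0).round(1),"len %.0f"%np.hypot(*d),"ang %.1f"%np.degrees(np.arctan2(d[1],d[0])))
st()
E
```

```text
A [ 435.8 -200. ] len 122 ang 10.8
B [ 435.1 -105.3] len 125 ang 6.9
C [ 573.8 -195.4] len 125 ang 10.6
D [568.5 -98.1] len 128 ang 1.2
E [571.1  -7.9] len 127 ang 2.2
t16.80 pos [ 482.2 -111.   327.8] rot [ 180.    -0.  -179.7] F [-0.8 -0.3 -0.2] gap 69.8 q [ -19.  -10.   91.    0.   99. -109.]
```

>>> {"api": "carry_out", "payload": {
  "commands": [
    [[60,-89,103.5,248,0,0,-2],[60,-89,103.5,248,0,0,-2],[60,-89,103.5,248,0,0,-2],[60,-89,103.5,248,0,0,-2],[60,-89,103.5,248,0,0,-2]]
  ],
  "grip_force": 70
}}

```text
time: 17.42
tool_pos: [568.8, -5.9, 75.8]
tcp_rot: [179.9, -0.3, -177.6]
ft_force: [-0.5, -1.1, 0.9]
finger_gap: 59.9
```

>>> {"api": "carry_out", "payload": {
  "commands": [
    [[60,0,0,0,0,0,0],[60,0,0,0,0,0,0]]
  ]
}}

```text
time: 17.68
tool_pos: [571.0, -8.3, 81.2]
tcp_rot: [-180.0, 0.1, -177.7]
ft_force: [0.0, 0.1, 0.9]
finger_gap: 60.2
```

```bash
python3 - <<'E'
from h import *
st(); go(571,-8,-10,182.2)
im,c=snap("wrist","w10"); print(proj(c,[[571,-8,30]]))
cv2.imwrite("pics/w10z.png",im[130:480,120:520])
E
```

```text
t17.68 pos [571.   -8.3  81.2] rot [-1.800e+02  1.000e-01 -1.777e+02] F [0.  0.1 0.9] gap 60.2 q [ -6.   9.  98.  -0.  73. -98.]
go (571, -8, -10, 182.2) shift [ 0.1  0.3 91.2] turn [-0.   0.1  0.1]
[[312.23664428 246.75320651]]
```

View pics/w10z.png

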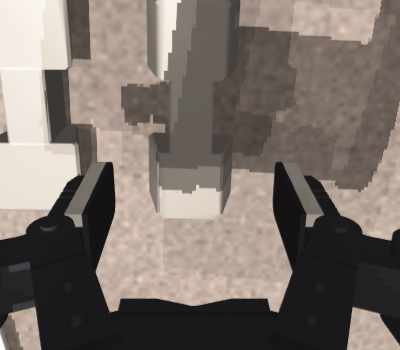

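>>> {"api": "carry_out", "payload": {
  "commands": [
    [[60,0,0,50,0,0,0],[60,0,0,80,0,0,0],[60,0,0,91,0,0,0],[60,0,0,91,0,0,0],[60,0,0,91,0,0,0]]
  ]
}}

```text
time: 18.35
tool_pos: [572.2, -8.7, -8.9]
tcp_rot: [-180.0, 0.2, -177.8]
ft_force: [-0.1, -0.6, 0.8]
finger_gap: 60.0
```

>>> {"api": "carry_out", "payload": {
  "commands": [
    [[15,0,0,0,0,0,0],[15,0,0,0,0,0,0],[15,0,0,0,0,0,0],[15,0,0,0,0,0,0],[15,0,0,0,0,0,0]]
  ]
}}

```text
time: 18.98
tool_pos: [571.4, -8.5, -9.9]
tcp_rot: [-180.0, 0.1, -177.8]
ft_force: [-1.3, -0.5, 6.0]
finger_gap: 22.9
```

>>> {"api": "carry_out", "payload": {
  "commands": [
    [[15,0,0,-60,0,0,0],[15,0,0,-120,0,0,0],[15,-5,50,-140,0,0,0],[15,-10,110,-140,0,0,1],[15,-13,170,-140,0,0,2]]
  ]
}}

```text
time: 19.6
tool_pos: [576.6, 163.5, 129.0]
tcp_rot: [180.0, 0.0, -179.9]
ft_force: [1.4, -0.6, -3.7]
finger_gap: 22.6
```

>>> {"api": "carry_out", "payload": {
  "commands": [
    [[15,-3,60,0,0,0,0],[15,-5,115,0,0,0,0],[15,-5,122,0,0,0,0],[15,-5,122,0,0,0,0],[15,-5,122,0,0,0,0]]
  ]
}}

```text
time: 20.23
tool_pos: [581.2, 282.6, 128.4]
tcp_rot: [-180.0, -0.0, -179.8]
ft_force: [0.3, -0.4, -2.6]
finger_gap: 22.4
```

```bash
python3 - <<'E'
from h import *
st(); go(581,284.7,56,180); snap("wrist","w11")
E
```

```text
t20.23 pos [581.2 282.6 128.4] rot [-180.    -0.  -179.8] F [ 0.3 -0.4 -2.6] gap 22.4 q [ 21.  18.  83.  -0.  80. -69.]
go (581, 284.7, 56, 180) shift [ 0.2  2.1 72.4] turn [-0.  -0.   0.2]
```

>>> {"api": "carry_out", "payload": {
  "commands": [
    [[15,0,2,40,0,0,0],[15,0,2,62,0,0,0],[15,0,2,69,0,0,0],[15,0,2,71.5,0,0,0],[15,0,2,71.5,0,0,0]]
  ]
}}

```text
time: 20.9
tool_pos: [582.1, 286.2, 58.5]
tcp_rot: [180.0, 0.1, -179.8]
ft_force: [0.2, -0.3, -2.4]
finger_gap: 22.7
```

```bash
python3 - <<'E'
from h import *
st()
E
```

```text
t20.90 pos [582.1 286.2  58.5] rot [ 1.800e+02  1.000e-01 -1.798e+02] F [ 0.2 -0.3 -2.4] gap 22.7 q [ 22.  22.  86.  -0.  73. -69.]
```

>>> {"api": "carry_out", "payload": {
  "commands": [
    [[15,0,0,0,0,0,0],[15,0,0,0.7,0,0,0],[15,0,0,0.7,0,0,0]]
  ]
}}

```text
time: 21.28
tool_pos: [581.4, 286.1, 56.8]
tcp_rot: [180.0, 0.0, -179.8]
ft_force: [-1.1, 0.0, -1.3]
finger_gap: 22.5
```

>>> {"api": "carry_out", "payload": {
  "commands": [
    [[36,0,0,0,0,0,0],[36,0,0,0,0,0,0],[36,0,0,0,0,0,0]]
  ]
}}

```text
time: 21.65
tool_pos: [581.5, 286.2, 57.0]
tcp_rot: [180.0, 0.0, -179.8]
ft_force: [-0.4, 0.4, -0.4]
finger_gap: 35.9
```

>>> {"api": "carry_out", "payload": {
  "commands": [
    [[36,0,0,-30,0,0,0],[36,0,0,-80,0,0,0],[40,0,-40,-130,0,0,0],[60,0,-100,-130,0,0,0],[60,0,-160,-130,0,0,0]]
  ]
}}

```text
time: 22.28
tool_pos: [582.5, 124.8, 188.2]
tcp_rot: [180.0, 0.2, -179.7]
ft_force: [0.3, -0.5, -0.5]
finger_gap: 60.0
```

```bash
python3 - <<'E'
from h import *
st(); go(570,-98,75,181.2)
E
```

```text
t22.27 pos [582.5 124.8 188.2] rot [ 180.     0.2 -179.7] F [ 0.3 -0.5 -0.5] gap 60.0 q [  7.   7.  88.  -0.  84. -83.]
go (570, -98, 75, 181.2) shift [  14.  -222.8  113.2] turn [ 0.   0.2 -0.9]
```

>>> {"api": "carry_out", "payload": {
  "commands": [
    [[60,13,-223,40,0,0,-1],[60,13,-223,80,0,0,-1],[60,13,-223,110,0,0,-1],[60,13,-223,110,0,0,-1],[60,13,-223,110,0,0,-1]]
  ]
}}

```text
time: 22.9
tool_pos: [566.8, -99.8, 73.0]
tcp_rot: [180.0, -0.3, -179.0]
ft_force: [-0.1, 0.7, 0.5]
finger_gap: 60.2
```

>>> {"api": "carry_out", "payload": {
  "commands": [
    [[60,0,0,0,0,0,0],[60,0,0,0,0,0,0]]
  ]
}}

```text
time: 23.15
tool_pos: [571.0, -96.1, 78.1]
tcp_rot: [-180.0, 0.1, -178.7]
ft_force: [0.6, -0.3, -0.3]
finger_gap: 60.1
```

```bash
cat > chk.py <<'E'
# weight pose from the wrist picture: bright top-face mask near the expected place, template = top outline at z=30
from h import *
import sys
from scipy.optimize import minimize
def outline(w):  # half sizes of lobes
    h=w/2; return np.array([[-65,-h],[-21,-h],[-21,-12],[21,-12],[21,-h],[65,-h],[65,h],[21,h],[21,12],[-21,12],[-21,h],[-65,h]],float)
def fit(name,x,y,a,w,z=30):
    im,c=snap("wrist"); g=cv2.GaussianBlur(cv2.cvtColor(im,cv2.COLOR_BGR2GRAY),(3,3),0)
    gx=cv2.Sobel(g,cv2.CV_32F,1,0);gy=cv2.Sobel(g,cv2.CV_32F,0,1)
    e=cv2.GaussianBlur(np.minimum(np.hypot(gx,gy),120),(0,0),2)
    o=outline(w); o2=np.roll(o,-1,0); P=np.concatenate([p+np.linspace(0,1,25)[:,None]*(q-p) for p,q in zip(o,o2)])
    def f(v):
        th=np.radians(v[2]); R=np.array([[np.cos(th),-np.sin(th)],[np.sin(th),np.cos(th)]])
        q=proj(c,np.c_[P@R.T+v[:2],np.full(len(P),z)]); ok=(q[:,0]>0)&(q[:,0]<639)&(q[:,1]>0)&(q[:,1]<290)
        q=q[ok].astype(np.float32); return -cv2.remap(e,q[:,0:1],q[:,1:2],cv2.INTER_LINEAR).mean() if len(q)>60 else 0
    best=min(((f((x+dx,y+dy,a+da)),(x+dx,y+dy,a+da)) for dx in range(-40,41,4) for dy in range(-40,41,4) for da in range(-20,21,5)),key=lambda t:t[0])
    s=minimize(f,best[1],method="Nelder-Mead"); print(name,"fit",s.x.round(1),"score %.1f"%-s.fun,"at guess %.1f"%-f((x,y,a)))
    v=s.x; th=np.radians(v[2]); R=np.array([[np.cos(th),-np.sin(th)],[np.sin(th),np.cos(th)]])
    q=proj(c,np.c_[o@R.T+v[:2],np.full(12,z)]); cv2.polylines(im,[q.astype(np.int32)],True,(0,0,255)); cv2.imwrite("pics/fit.png",im); return s.x
E
python3 - <<'E'
from chk import *
st(); fit("D",568.5,-98.1,1.2,54)
a=cv2.imread("pics/top8.png").astype(int); b,ct=snap("top","top12"); 
for k,p in dict(A=(436,-200),B=(435,-105),C=(574,-195)).items():
    u,v=proj(ct,[[*p,30]])[0].astype(int); print(k,np.abs(a-b)[v-30:v+30,u-18:u+18].mean().round(1))
E
```

```text
t23.15 pos [571.  -96.1  78.1] rot [-1.800e+02  1.000e-01 -1.787e+02] F [ 0.6 -0.3 -0.3] gap 60.1 q [ -15.   10.   97.    0.   73. -106.]
D fit [568.9 -97.5   1.2] score 43.9 at guess 42.8
A 20.3
B 24.0
C 36.3
```

>>> {"api": "carry_out", "payload": {
  "commands": [
    [[60,2,-1.5,50,0,0,0],[60,2,-1.5,78,0,0,0],[60,2,-1.5,88,0,0,0],[60,2,-1.5,88,0,0,0],[60,2,-1.5,88,0,0,0]]
  ]
}}

```text
time: 23.88
tool_pos: [569.4, -98.7, -9.5]
tcp_rot: [-180.0, 0.2, -178.8]
ft_force: [0.9, -0.9, -0.2]
finger_gap: 60.0
```

>>> {"api": "carry_out", "payload": {
  "commands": [
    [[15,0,0,0,0,0,0],[15,0,0,0,0,0,0],[15,0,0,0,0,0,0],[15,0,0,0,0,0,0],[15,0,0,0,0,0,0]]
  ]
}}

```text
time: 24.5
tool_pos: [568.8, -98.8, -10.2]
tcp_rot: [-180.0, 0.1, -178.8]
ft_force: [-0.3, 0.4, 4.9]
finger_gap: 22.7
```

>>> {"api": "carry_out", "payload": {
  "commands": [
    [[15,0,0,-60,0,0,0],[15,0,0,-120,0,0,0],[15,0,50,-140,0,0,0],[15,-5,110,-140,0,0,1],[15,-7,170,-140,0,0,1]]
  ]
}}

```text
time: 25.12
tool_pos: [571.0, 72.9, 128.7]
tcp_rot: [180.0, 0.0, -179.9]
ft_force: [0.5, 1.1, -3.6]
finger_gap: 22.7
```

>>> {"api": "carry_out", "payload": {
  "commands": [
    [[15,-5,60,0,0,0,0],[15,-9,115,0,0,0,0],[15,-9,150,0,0,0,0],[15,-9,150,0,0,0,0],[15,-9,150,0,0,0,0]]
  ]
}}

```text
time: 25.75
tool_pos: [579.0, 221.1, 127.8]
tcp_rot: [-180.0, -0.1, -179.7]
ft_force: [-0.1, -0.7, -3.2]
finger_gap: 23.2
```

```bash
python3 - <<'E'
from h import *
st(); go(581.5,236.2,57,180); snap("wrist","w13")
E
```

```text
t25.75 pos [579.  221.1 127.8] rot [-1.800e+02 -1.000e-01 -1.797e+02] F [-0.1 -0.7 -3.2] gap 23.2 q [ 16.  14.  88.  -0.  79. -74.]
go (581.5, 236.2, 57, 180) shift [-2.6 15.1 70.8] turn [-0.  -0.1  0.3]
```

>>> {"api": "carry_out", "payload": {
  "commands": [
    [[15,-2.5,14.5,10,0,0,0],[15,-2.5,14.5,40,0,0,0],[15,-2.5,14.5,60,0,0,0],[15,-2.5,14.5,69,0,0,0],[15,-2.5,14.5,69,0,0,0]]
  ]
}}

```text
time: 26.42
tool_pos: [581.6, 235.8, 58.8]
tcp_rot: [-180.0, -0.1, -179.8]
ft_force: [-0.5, 0.2, -3.2]
finger_gap: 22.3
```

>>> {"api": "carry_out", "payload": {
  "commands": [
    [[15,0,0,0,0,0,0],[15,0,0,1,0,0,0],[15,0,0,1.5,0,0,0],[15,0,0,1.5,0,0,0]]
  ]
}}

```text
time: 26.92
tool_pos: [582.1, 236.1, 58.3]
tcp_rot: [180.0, 0.0, -179.8]
ft_force: [1.1, -0.4, -3.6]
finger_gap: 22.8
```

>>> {"api": "carry_out", "payload": {
  "commands": [
    [[15,0,0,1.5,0,0,0],[15,0,0,1.5,0,0,0]]
  ]
}}

```text
time: 27.18
tool_pos: [582.0, 236.1, 56.5]
tcp_rot: [-180.0, -0.0, -179.8]
ft_force: [-0.9, 0.7, -2.8]
finger_gap: 22.6
```

```bash
python3 - <<'E'
from h import *
st()
E
```

```text
t27.18 pos [582.  236.1  56.5] rot [-180.    -0.  -179.8] F [-0.9  0.7 -2.8] gap 22.6 q [ 17.  19.  89.   0.  72. -73.]
```

>>> {"api": "carry_out", "payload": {
  "commands": [
    [[15,0,0,0.8,0,0,0],[15,0,0,0.8,0,0,0],[34,0,0,0.8,0,0,0],[34,0,0,0.8,0,0,0],[34,0,0,0.8,0,0,0]]
  ]
}}

```text
time: 27.8
tool_pos: [582.3, 236.2, 56.1]
tcp_rot: [180.0, 0.0, -179.8]
ft_force: [-1.0, -0.0, -0.3]
finger_gap: 34.0
```

>>> {"api": "carry_out", "payload": {
  "commands": [
    [[34,0,0,-30,0,0,0],[34,0,0,-80,0,0,0],[40,0,-50,-110,0,0,0],[60,0,-110,-110,0,0,0],[60,0,-170,-110,0,0,0]]
  ]
}}

```text
time: 28.42
tool_pos: [583.1, 64.7, 166.9]
tcp_rot: [-180.0, 0.1, -179.7]
ft_force: [0.6, -0.2, -0.4]
finger_gap: 60.1
```

```bash
python3 - <<'E'
from h import *
st(); go(574,-195,80,190.6)
E
```

```text
t28.43 pos [583.1  64.7 166.9] rot [-1.800e+02  1.000e-01 -1.797e+02] F [ 0.6 -0.2 -0.4] gap 60.1 q [  1.   7.  91.  -0.  82. -89.]
go (574, -195, 80, 190.6) shift [  10.5 -259.6   86.9] turn [ -0.    0.1 -10.3]
```

>>> {"api": "carry_out", "payload": {
  "commands": [
    [[60,10,-260,0,0,0,-10],[60,10,-260,30,0,0,-10],[60,10,-260,60,0,0,-10],[60,10,-260,85,0,0,-10],[60,10,-260,85,0,0,-10]]
  ]
}}

```text
time: 29.05
tool_pos: [572.3, -196.4, 78.8]
tcp_rot: [180.0, -0.1, -169.9]
ft_force: [-0.1, 0.9, -0.9]
finger_gap: 59.6
```

>>> {"api": "carry_out", "payload": {
  "commands": [
    [[60,0,0,0,0,0,0],[60,0,0,0,0,0,0],[60,0,0,0,0,0,0]]
  ]
}}

```text
time: 29.42
tool_pos: [574.8, -193.1, 82.1]
tcp_rot: [-179.9, 0.1, -169.7]
ft_force: [-0.5, 0.9, 0.5]
finger_gap: 60.2
```

```bash
python3 - <<'E'
from chk import *
st(); v=fit("C",574,-195.4,10.6,38); go(v[0],v[1],-10,180+v[2])
E
```

```text
t29.43 pos [ 574.8 -193.1   82.1] rot [-1.799e+02  1.000e-01 -1.697e+02] F [-0.5  0.9  0.5] gap 60.2 q [ -23.   14.   92.    0.   74. -124.]
C fit [ 574.5 -196.3   10.3] score 51.9 at guess 49.6
go (np.float64(574.5233974165294), np.float64(-196.25461397717555), -10, np.float64(190.29241168073244)) shift [ 0.9 -3.  92. ] turn [-0.1  0.1  0. ]
```

>>> {"api": "carry_out", "payload": {
  "commands": [
    [[60,1,-3,50,0,0,0],[60,1,-3,80,0,0,0],[60,1,-3,92,0,0,0],[60,1,-3,92,0,0,0],[60,1,-3,92,0,0,0]]
  ]
}}

```text
time: 30.1
tool_pos: [574.8, -197.5, -9.2]
tcp_rot: [-179.9, 0.1, -169.8]
ft_force: [0.1, 0.3, 1.2]
finger_gap: 59.7
```

>>> {"api": "carry_out", "payload": {
  "commands": [
    [[15,0,0,0,0,0,0],[15,0,0,0,0,0,0],[15,0,0,0,0,0,0],[15,0,0,0,0,0,0],[15,0,0,0,0,0,0]]
  ]
}}

```text
time: 30.72
tool_pos: [574.2, -197.6, -10.0]
tcp_rot: [-179.9, 0.1, -169.8]
ft_force: [-0.8, -0.2, 5.7]
finger_gap: 22.6
```

>>> {"api": "carry_out", "payload": {
  "commands": [
    [[15,0,0,-60,0,0,0],[15,0,0,-120,0,0,0],[15,-10,40,-160,0,0,10],[15,-25,95,-170,0,0,20],[15,-40,150,-170,0,0,30]]
  ]
}}

```text
time: 31.35
tool_pos: [586.6, -41.2, 160.2]
tcp_rot: [180.0, 0.1, 159.8]
ft_force: [1.1, -0.2, -3.1]
finger_gap: 22.5
```

```bash
python3 - <<'E'
from h import *
st(); go(606,261,160,90)
E
```

```text
t31.35 pos [586.6 -41.2 160.2] rot [1.800e+02 1.000e-01 1.598e+02] F [ 1.1 -0.2 -3.1] gap 22.5 q [ -9.   7.  91.   0.  81. -79.]
go (606, 261, 160, 90) shift [8.600e+01 2.903e+02 2.000e-01] turn [ 0.1  0.1 69.8]
```

>>> {"api": "carry_out", "payload": {
  "commands": [
    [[15,15,50,0,0,0,10],[15,30,100,0,0,0,20],[15,45,150,0,0,0,30],[15,60,200,0,0,0,40],[15,72,240,0,0,0,50]]
  ]
}}

```text
time: 31.98
tool_pos: [598.6, 209.9, 157.9]
tcp_rot: [-179.9, -0.0, 109.9]
ft_force: [-0.0, 0.4, -3.4]
finger_gap: 22.5
```

```bash
python3 - <<'E'
from h import *
st(); go(606,261,140,90)
E
```

```text
t31.98 pos [598.6 209.9 157.9] rot [-179.9   -0.   109.9] F [-0.   0.4 -3.4] gap 22.5 q [15. 15. 83.  0. 82. -5.]
go (606, 261, 140, 90) shift [45.5 24.4 17.9] turn [-0.1 -0.  19.9]
```

>>> {"api": "carry_out", "payload": {
  "commands": [
    [[15,45,24,18,0,0,10],[15,45,24,18,0,0,20],[15,45,24,18,0,0,20],[15,45,24,18,0,0,20],[15,45,24,18,0,0,20]]
  ]
}}

```text
time: 32.6
tool_pos: [606.7, 257.6, 141.2]
tcp_rot: [180.0, -0.0, 90.3]
ft_force: [0.7, -0.3, -3.0]
finger_gap: 22.6
```

```bash
python3 - <<'E'
from h import *
st(); go(606,261,87,90)
E
```

```text
t32.60 pos [606.7 257.6 141.2] rot [180.   -0.   90.3] F [ 0.7 -0.3 -3. ] gap 22.6 q [19. 19. 80. -0. 81. 18.]
go (606, 261, 87, 90) shift [ 3.4 -0.7 54.2] turn [ 0.  -0.   0.3]
```

>>> {"api": "carry_out", "payload": {
  "commands": [
    [[15,2,-0.5,30,0,0,0],[15,2,-0.5,46,0,0,0],[15,2,-0.5,53,0,0,0],[15,2,-0.5,53,0,0,0],[15,2,-0.5,53,0,0,0]]
  ]
}}

```text
time: 33.22
tool_pos: [606.6, 260.5, 88.9]
tcp_rot: [179.9, -0.0, 90.2]
ft_force: [0.7, 0.8, -3.9]
finger_gap: 22.7
```

>>> {"api": "carry_out", "payload": {
  "commands": [
    [[15,0,0,0.5,0,0,0],[15,0,0,0.5,0,0,0]]
  ]
}}

```text
time: 33.48
tool_pos: [606.1, 260.5, 87.7]
tcp_rot: [180.0, -0.0, 90.2]
ft_force: [-0.9, -0.5, -2.6]
finger_gap: 22.7
```

```bash
python3 - <<'E'
from h import *
st()
E
```

```text
t33.48 pos [606.1 260.5  87.7] rot [180.   -0.   90.2] F [-0.9 -0.5 -2.6] gap 22.7 q [19. 21. 82.  0. 76. 19.]
```

>>> {"api": "carry_out", "payload": {
  "commands": [
    [[15,0,0,1.3,0,0,0],[15,0,0,1.3,0,0,0],[36,0,0,1.3,0,0,0],[36,0,0,1.3,0,0,0],[36,0,0,1.3,0,0,0]]
  ]
}}

```text
time: 34.1
tool_pos: [606.0, 260.5, 86.2]
tcp_rot: [180.0, -0.0, 90.2]
ft_force: [1.0, -0.0, 0.4]
finger_gap: 35.9
```

>>> {"api": "carry_out", "payload": {
  "commands": [
    [[36,0,0,-40,0,0,0],[36,0,0,-90,0,0,0],[45,-50,-20,-110,0,0,10],[60,-105,-40,-110,0,0,20],[60,-160,-60,-110,0,0,30]]
  ]
}}

```text
time: 34.72
tool_pos: [546.2, 98.8, 196.7]
tcp_rot: [179.9, -0.0, 59.9]
ft_force: [0.4, -0.1, 0.5]
finger_gap: 60.1
```

```bash
python3 - <<'E'
from h import *
st(); go(435,-105,80,6.9)
E
```

```text
t34.73 pos [546.2  98.8 196.7] rot [179.9  -0.   59.9] F [ 0.4 -0.1  0.5] gap 60.1 q [ 5.  1. 94. -0. 85. 35.]
go (435, -105, 80, 6.9) shift [-232.2    5.7  116.6] turn [ 0.1 -0.1 53. ]
```

>>> {"api": "carry_out", "payload": {
  "commands": [
    [[60,-230,5.5,60,0,0,53],[60,-230,5.5,90,0,0,53],[60,-230,5.5,115,0,0,53],[60,-230,5.5,115,0,0,53],[60,-230,5.5,115,0,0,53]]
  ]
}}

```text
time: 35.35
tool_pos: [433.7, -103.9, 78.2]
tcp_rot: [-179.9, 0.2, 6.7]
ft_force: [-0.4, 0.2, 0.3]
finger_gap: 60.0
```

>>> {"api": "carry_out", "payload": {
  "commands": [
    [[60,0,0,0,0,0,0],[60,0,0,0,0,0,0],[60,0,0,0,0,0,0]]
  ]
}}

```text
time: 35.72
tool_pos: [438.1, -101.8, 81.8]
tcp_rot: [180.0, -0.1, 7.4]
ft_force: [0.5, -0.2, -0.4]
finger_gap: 60.1
```

```bash
python3 - <<'E'
from chk import *
st(); v=fit("B",435,-105.3,6.9,54); go(v[0],v[1],-10,v[2])
E
```

```text
t35.73 pos [ 438.1 -101.8   81.8] rot [ 1.8e+02 -1.0e-01  7.4e+00] F [ 0.5 -0.2 -0.4] gap 60.1 q [-20. -10. 117.   0.  73.  63.]
B fit [ 398.5 -136.3  -16.5] score 53.1 at guess 33.5
go (np.float64(398.4614915269081), np.float64(-136.3186667451086), -10, np.float64(-16.479303148658794)) shift [-43.7  29.1  91.7] turn [ 0.  -0.1 23.9]
```

>>> {"api": "carry_out", "payload": {
  "commands": [
    [[60,40,0,-60,0,0,0],[60,40,0,-120,0,0,0],[60,40,0,-170,0,0,0],[60,40,0,-170,0,0,0],[60,40,0,-170,0,0,0]]
  ]
}}

```text
time: 36.4
tool_pos: [477.0, -96.8, 250.9]
tcp_rot: [180.0, -0.0, 7.3]
ft_force: [0.1, 0.7, -1.3]
finger_gap: 59.9
```

```bash
python3 - <<'E'
from chk import *
st(); fit("B near guess",435,-105.3,6.9,54); im=cv2.imread("pics/fit.png"); cv2.imwrite("pics/fB.png",im)
fit("B moved",398,-136,-16,54); cv2.imwrite("pics/fB2.png",cv2.imread("pics/fit.png"))
fit("A",435.8,-200,10.8,54); cv2.imwrite("pics/fA.png",cv2.imread("pics/fit.png"))
E
```

```text
t36.40 pos [477.  -96.8 250.9] rot [180.   -0.    7.3] F [ 0.1  0.7 -1.3] gap 59.9 q [-18. -11. 100.   0.  91.  65.]
B near guess fit [ 430.4 -104.1    6.6] score 75.3 at guess 57.2
B moved fit [ 430.3 -104.3    6.7] score 75.1 at guess 40.2
A fit [ 435.9 -200.7   10.7] score 84.2 at guess 83.5
```

>>> {"api": "carry_out", "payload": {
  "commands": [
    [[60,-46,1,60,0,0,0.5],[60,-46,1,120,0,0,0.5],[60,-46,1,170,0,0,0.5],[60,-46,1,170,0,0,0.5],[60,-46,1,170,0,0,0.5]]
  ]
}}

```text
time: 37.17
tool_pos: [432.0, -104.2, 82.4]
tcp_rot: [180.0, -0.0, 6.7]
ft_force: [-0.0, 0.1, 0.8]
finger_gap: 59.8
```

>>> {"api": "carry_out", "payload": {
  "commands": [
    [[60,0,0,0,0,0,0],[60,0,0,0,0,0,0],[60,0,0,0,0,0,0]]
  ]
}}

```text
time: 37.55
tool_pos: [432.1, -104.2, 82.1]
tcp_rot: [180.0, -0.1, 6.7]
ft_force: [-0.4, 0.1, -0.9]
finger_gap: 59.8
```

```bash
python3 - <<'E'
from chk import *
st(); go(430.4,-104.2,-10,6.7)
E
```

```text
t37.55 pos [ 432.1 -104.2   82.1] rot [ 1.8e+02 -1.0e-01  6.7e+00] F [-0.4  0.1 -0.9] gap 59.8 q [-20. -11. 118.  -0.  73.  63.]
go (430.4, -104.2, -10, 6.7) shift [-1.8 -0.3 92.1] turn [ 0.  -0.1  0. ]
```

>>> {"api": "carry_out", "payload": {
  "commands": [
    [[60,-2,0,50,0,0,0],[60,-2,0,80,0,0,0],[60,-2,0,92,0,0,0],[60,-2,0,92,0,0,0],[60,-2,0,92,0,0,0]]
  ]
}}

```text
time: 38.17
tool_pos: [430.6, -104.7, -9.5]
tcp_rot: [179.9, -0.1, 6.7]
ft_force: [-0.3, -0.7, 0.0]
finger_gap: 60.2
```

>>> {"api": "carry_out", "payload": {
  "commands": [
    [[15,0,0,0,0,0,0],[15,0,0,0,0,0,0],[15,0,0,0,0,0,0],[15,0,0,0,0,0,0],[15,0,0,0,0,0,0]]
  ]
}}

```text
time: 38.8
tool_pos: [430.3, -104.7, -9.8]
tcp_rot: [179.9, -0.1, 6.7]
ft_force: [-1.8, -1.5, 6.4]
finger_gap: 22.9
```

>>> {"api": "carry_out", "payload": {
  "commands": [
    [[15,0,0,-60,0,0,0],[15,0,0,-120,0,0,0],[15,20,-40,-160,0,0,-10],[15,45,-90,-170,0,0,-20],[15,70,-140,-170,0,0,-30]]
  ]
}}

```text
time: 39.42
tool_pos: [483.5, 44.4, 160.5]
tcp_rot: [179.9, -0.1, 37.0]
ft_force: [0.8, -0.4, -3.9]
finger_gap: 22.5
```

```bash
python3 - <<'E'
from chk import *
st(); go(555.5,260.5,160,90)
E
```

```text
t39.42 pos [483.5  44.4 160.5] rot [ 1.799e+02 -1.000e-01  3.700e+01] F [ 0.8 -0.4 -3.9] gap 22.5 q [ -1.  -9. 107.  -0.  81.  52.]
go (555.5, 260.5, 160, 90) shift [ 187.6 -129.3    0.7] turn [  0.2  -0.1 -53. ]
```

>>> {"api": "carry_out", "payload": {
  "commands": [
    [[15,45,-30,0,0,0,-10],[15,90,-60,0,0,0,-20],[15,135,-90,0,0,0,-30],[15,175,-120,0,0,0,-40],[15,187,-129,0,0,0,-50]]
  ]
}}

```text
time: 40.05
tool_pos: [554.6, 261.1, 157.8]
tcp_rot: [-179.9, -0.0, 87.2]
ft_force: [0.1, -1.1, -4.7]
finger_gap: 22.9
```

>>> {"api": "carry_out", "payload": {
  "commands": [
    [[15,0,0,0,0,0,-3],[15,0,0,0,0,0,-3],[15,0,0,0,0,0,-3]]
  ]
}}

```text
time: 40.42
tool_pos: [554.8, 257.9, 158.5]
tcp_rot: [-179.9, 0.0, 89.6]
ft_force: [1.0, -0.6, -3.9]
finger_gap: 22.3
```

```bash
python3 - <<'E'
from chk import *
st(); go(555.5,260.5,87,90)
E
```

```text
t40.42 pos [554.8 257.9 158.5] rot [-179.9    0.    89.6] F [ 1.  -0.6 -3.9] gap 22.3 q [20. 11. 87. -0. 82. 20.]
go (555.5, 260.5, 87, 90) shift [ 2.7  0.8 71.5] turn [-0.1  0.  -0.4]
```

>>> {"api": "carry_out", "payload": {
  "commands": [
    [[15,2.5,0.5,35,0,0,0],[15,2.5,0.5,60,0,0,0],[15,2.5,0.5,70,0,0,0],[15,2.5,0.5,70,0,0,0],[15,2.5,0.5,70,0,0,0]]
  ]
}}

```text
time: 41.05
tool_pos: [556.7, 261.0, 90.6]
tcp_rot: [179.9, -0.0, 89.7]
ft_force: [0.4, 0.8, -3.3]
finger_gap: 22.6
```

>>> {"api": "carry_out", "payload": {
  "commands": [
    [[15,0,0,0.5,0,0,0],[15,0,0,0.5,0,0,0]]
  ]
}}

```text
time: 41.3
tool_pos: [556.1, 260.9, 89.3]
tcp_rot: [179.9, -0.0, 89.7]
ft_force: [-0.6, 0.3, -4.0]
finger_gap: 22.6
```

```bash
python3 - <<'E'
from h import *
st()
E
```

```text
t41.30 pos [556.1 260.9  89.3] rot [179.9  -0.   89.7] F [-0.6  0.3 -4. ] gap 22.6 q [20. 15. 90.  0. 75. 21.]
```

Still about 3 mm high, since it hasn't fully settled.

>>> {"api": "carry_out", "payload": {
  "commands": [
    [[15,0,0,1.5,0,0,0],[15,0,0,2,0,0,0],[15,0,0,2,0,0,0]]
  ]
}}

```text
time: 41.68
tool_pos: [555.5, 260.7, 86.3]
tcp_rot: [-180.0, 0.0, 89.7]
ft_force: [0.2, -1.0, -3.9]
finger_gap: 22.5
```

```bash
python3 - <<'E'
from h import *
st()
E
```

```text
t41.67 pos [555.5 260.7  86.3] rot [-180.     0.    89.7] F [ 0.2 -1.  -3.9] gap 22.5 q [20. 15. 91.  0. 74. 21.]
```

>>> {"api": "carry_out", "payload": {
  "commands": [
    [[15,0,0,0.8,0,0,0],[15,0,0,0.8,0,0,0],[34,0,0,0.8,0,0,0],[34,0,0,0.8,0,0,0],[34,0,0,0.8,0,0,0]]
  ]
}}

```text
time: 42.3
tool_pos: [556.0, 260.9, 86.1]
tcp_rot: [180.0, -0.0, 89.7]
ft_force: [0.9, 0.3, -0.7]
finger_gap: 33.8
```

>>> {"api": "carry_out", "payload": {
  "commands": [
    [[34,0,0,-40,0,0,0],[34,0,0,-90,0,0,0],[45,-50,-10,-120,0,0,10],[60,-105,-30,-120,0,0,20],[60,-160,-50,-120,0,0,30]]
  ]
}}

```text
time: 42.92
tool_pos: [504.7, 99.6, 206.6]
tcp_rot: [179.9, -0.1, 59.4]
ft_force: [0.5, -1.5, -0.8]
finger_gap: 59.8
```

```bash
python3 - <<'E'
from h import *
st(); go(470,-195,250,10.7)
E
```

```text
t42.92 pos [504.7  99.6 206.6] rot [ 1.799e+02 -1.000e-01  5.940e+01] F [ 0.5 -1.5 -0.8] gap 59.8 q [  5.  -6. 100.  -0.  86.  36.]
go (470, -195, 250, 10.7) shift [-271.3  120.   -43.4] turn [ 0.1 -0.1 48.7]
```

>>> {"api": "carry_out", "payload": {
  "commands": [
    [[60,-271,120,-43,0,0,48.7],[60,-271,120,-43,0,0,48.7],[60,-271,120,-43,0,0,48.7],[60,-271,120,-43,0,0,48.7],[60,-271,120,-43,0,0,48.7]]
  ]
}}

```text
time: 43.55
tool_pos: [471.5, -196.0, 249.6]
tcp_rot: [179.9, -0.1, 10.7]
ft_force: [0.0, 1.6, 0.6]
finger_gap: 60.0
```

>>> {"api": "carry_out", "payload": {
  "commands": [
    [[60,0,0,0,0,0,0],[60,0,0,0,0,0,0]]
  ]
}}

```text
time: 43.8
tool_pos: [471.9, -193.3, 248.6]
tcp_rot: [-180.0, -0.0, 11.0]
ft_force: [-0.2, -0.3, -0.6]
finger_gap: 59.8
```

```bash
python3 - <<'E'
from chk import *
st(); v=fit("A",435.9,-200.7,10.7,54); go(v[0],v[1],80,v[2])
E
```

```text
t43.80 pos [ 471.9 -193.3  248.6] rot [-180.   -0.   11.] F [-0.2 -0.3 -0.6] gap 59.8 q [-28.  -7.  97.   0.  91.  51.]
A fit [ 436.1 -200.4   11. ] score 72.9 at guess 72.5
go (np.float64(436.144829683891), np.float64(-200.40621901882398), 80, np.float64(10.95240639181701)) shift [-36.7   0.7 168.5] turn [-0.  -0.   0.2]
```

>>> {"api": "carry_out", "payload": {
  "commands": [
    [[60,-37,0.5,60,0,0,0],[60,-37,0.5,120,0,0,0],[60,-37,0.5,168,0,0,0],[60,-37,0.5,168,0,0,0],[60,-37,0.5,168,0,0,0]]
  ]
}}

```text
time: 44.48
tool_pos: [437.1, -201.0, 82.8]
tcp_rot: [179.9, -0.1, 11.1]
ft_force: [1.0, -0.1, 1.6]
finger_gap: 60.1
```

>>> {"api": "carry_out", "payload": {
  "commands": [
    [[60,0,0,0,0,0,0],[60,0,0,0,0,0,0]]
  ]
}}

```text
time: 44.72
tool_pos: [437.2, -201.9, 82.9]
tcp_rot: [179.9, -0.2, 11.0]
ft_force: [-0.3, -0.2, 0.1]
finger_gap: 59.9
```

```bash
python3 - <<'E'
from chk import *
st(); go(436.1,-200.4,-10,11)
E
```

```text
t44.73 pos [ 437.2 -201.9   82.9] rot [179.9  -0.2  11. ] F [-0.3 -0.2  0.1] gap 59.9 q [-31.  -5. 112.  -0.  73.  48.]
go (436.1, -200.4, -10, 11) shift [-1.1 -1.9 92.9] turn [ 0.1 -0.2  0. ]
```

>>> {"api": "carry_out", "payload": {
  "commands": [
    [[60,-1,-2,50,0,0,0],[60,-1,-2,80,0,0,0],[60,-1,-2,93,0,0,0],[60,-1,-2,93,0,0,0],[60,-1,-2,93,0,0,0]]
  ]
}}

```text
time: 45.35
tool_pos: [435.6, -200.2, -10.6]
tcp_rot: [179.9, -0.1, 11.0]
ft_force: [-0.1, -0.2, 0.6]
finger_gap: 59.8
```

>>> {"api": "carry_out", "payload": {
  "commands": [
    [[15,0,0,0,0,0,0],[15,0,0,0,0,0,0],[15,0,0,0,0,0,0],[15,0,0,0,0,0,0],[15,0,0,0,0,0,0]]
  ]
}}

```text
time: 45.98
tool_pos: [435.3, -200.0, -11.1]
tcp_rot: [179.9, -0.1, 11.0]
ft_force: [-1.4, -0.2, 5.3]
finger_gap: 22.2
```

>>> {"api": "carry_out", "payload": {
  "commands": [
    [[15,0,0,-60,0,0,0],[15,0,0,-120,0,0,0],[15,10,-20,-170,0,0,5],[15,35,-65,-205,0,0,11],[15,60,-115,-205,0,0,11]]
  ]
}}

```text
time: 46.6
tool_pos: [473.6, -74.7, 196.8]
tcp_rot: [179.9, -0.4, -0.2]
ft_force: [0.3, -1.5, -3.6]
finger_gap: 22.7
```

```bash
python3 - <<'E'
from chk import *
st(); go(581,261,190,0)
E
```

```text
t46.60 pos [473.6 -74.7 196.8] rot [179.9  -0.4  -0.2] F [ 0.3 -1.5 -3.6] gap 22.7 q [-15. -11. 106.  -0.  85.  75.]
go (581, 261, 190, 0) shift [ 106.4 -336.     6.9] turn [ 0.1 -0.4 -0.2]
```

>>> {"api": "carry_out", "payload": {
  "commands": [
    [[15,95,-280,5,0,0,0],[15,95,-280,5,0,0,0],[15,95,-280,5,0,0,0],[15,95,-280,5,0,0,0],[15,95,-280,5,0,0,0]]
  ]
}}

```text
time: 47.22
tool_pos: [565.9, 207.7, 187.0]
tcp_rot: [-180.0, 0.1, 0.1]
ft_force: [0.1, -0.7, -2.9]
finger_gap: 22.8
```

>>> {"api": "carry_out", "payload": {
  "commands": [
    [[15,10,-55,0,0,0,0],[15,10,-55,0,0,0,0],[15,10,-55,0,0,0,0],[15,10,-55,0,0,0,0]]
  ]
}}

```text
time: 47.72
tool_pos: [575.9, 258.8, 187.6]
tcp_rot: [180.0, 0.0, -0.0]
ft_force: [-0.5, -0.0, -2.4]
finger_gap: 22.9
```

```bash
python3 - <<'E'
from chk import *
st(); go(581,261,116,0)
E
```

```text
t47.73 pos [575.9 258.8 187.6] rot [180.   0.  -0.] F [-0.5 -0.  -2.4] gap 22.9 q [ 20.  13.  82.  -0.  85. 110.]
go (581, 261, 116, 0) shift [ 5.1 -2.2 71.6] turn [ 0.  0. -0.]
```

>>> {"api": "carry_out", "payload": {
  "commands": [
    [[15,5,-2,35,0,0,0],[15,5,-2,60,0,0,0],[15,5,-2,70,0,0,0],[15,5,-2,70,0,0,0],[15,5,-2,70,0,0,0]]
  ]
}}

```text
time: 48.35
tool_pos: [582.0, 262.1, 119.4]
tcp_rot: [-180.0, -0.1, 0.0]
ft_force: [0.8, 0.4, -2.7]
finger_gap: 22.7
```

>>> {"api": "carry_out", "payload": {
  "commands": [
    [[15,0,0,0.5,0,0,0],[15,0,0,0.5,0,0,0]]
  ]
}}

```text
time: 48.6
tool_pos: [581.5, 262.3, 118.0]
tcp_rot: [-180.0, -0.1, 0.0]
ft_force: [0.7, -0.0, -2.5]
finger_gap: 22.8
```

```bash
python3 - <<'E'
from h import *
st()
E
```

```text
t48.60 pos [581.5 262.3 118. ] rot [-1.8e+02 -1.0e-01  0.0e+00] F [ 0.7 -0.  -2.5] gap 22.8 q [ 20.  17.  85.   0.  78. 110.]
```

>>> {"api": "carry_out", "payload": {
  "commands": [
    [[15,0,0,1.5,0,0,0],[15,0,0,2,0,0,0],[15,0,0,2,0,0,0]]
  ]
}}

```text
time: 48.98
tool_pos: [580.9, 262.0, 115.0]
tcp_rot: [180.0, 0.0, 0.0]
ft_force: [1.2, 0.3, -2.9]
finger_gap: 22.7
```

```bash
python3 - <<'E'
from h import *
st()
E
```

```text
t48.98 pos [580.9 262.  115. ] rot [180.   0.   0.] F [ 1.2  0.3 -2.9] gap 22.7 q [ 20.  17.  85.   0.  78. 110.]
```

>>> {"api": "carry_out", "payload": {
  "commands": [
    [[15,0,0,0.8,0,0,0],[15,0,0,0.8,0,0,0],[45,0,0,0.8,0,0,0],[45,0,0,0.8,0,0,0],[45,0,0,0.8,0,0,0]]
  ]
}}

```text
time: 49.6
tool_pos: [581.2, 262.1, 114.6]
tcp_rot: [-180.0, -0.0, 0.0]
ft_force: [0.2, 0.4, -0.5]
finger_gap: 44.8
```

>>> {"api": "carry_out", "payload": {
  "commands": [
    [[45,0,0,-40,0,0,0],[45,0,0,-90,0,0,0],[60,0,0,-150,0,0,0],[60,30,0,-200,0,0,0],[60,30,0,-200,0,0,0]]
  ]
}}

```text
time: 50.22
tool_pos: [614.5, 262.5, 321.0]
tcp_rot: [-179.8, -0.6, -0.0]
ft_force: [1.1, -0.1, -0.2]
finger_gap: 60.3
```

>>> {"api": "carry_out", "payload": {
  "commands": [
    [[60,0,0,0,0,0,0],[60,0,0,0,0,0,0],[60,0,0,0,0,0,0]]
  ]
}}

```text
time: 50.6
tool_pos: [610.2, 262.0, 312.7]
tcp_rot: [179.9, 0.1, 0.0]
ft_force: [-0.0, -0.6, -0.2]
finger_gap: 60.0
```

```bash
python3 - <<'E'
from chk import *
st(); im,c=snap("wrist","wf")
V=proj(c,[[678,163,58],[678,355,58]]); print(V)
a=[cv2.resize(im[max(0,int(v)-22):int(v)+22,int(u)-22:int(u)+22],(300,300),interpolation=cv2.INTER_CUBIC) for u,v in V]
u,v=proj(c,[[581,260,100]])[0].astype(int); print(u,v)
s,cs=snap("side","sf"); su,sv=proj(cs,[[581,260,100]])[0].astype(int)
k=cv2.resize(s[sv-60:sv+60,su-75:su+75],(500,400),interpolation=cv2.INTER_CUBIC)
out=np.zeros((600,800,3),np.uint8); out[:300,:300]=a[0]; out[300:,:300]=a[1]
out[:400,300:]=k; w=im[max(0,v-110):v+110,u-125:u+125]; w=cv2.resize(w,(227,200)); out[400:,300:527]=w
t,ct=snap("top","tf"); tu,tv=proj(ct,[[480,-150,0]])[0].astype(int); out[400:,540:790]=cv2.resize(t[tv-80:tv+20+20,tu-100:tu+50],(250,200))
cv2.imwrite("pics/final.png",out)
z=66
for n,x,y,an,w,zz in (("A",581,262,0,54,156),("B",555.7,261,90,54,126),("C",606,260.5,90,38,126)): fit(n,x,y,an,w,zz)
E
```

```text
t50.60 pos [610.2 262.  312.7] rot [1.799e+02 1.000e-01 0.000e+00] F [-0.  -0.6 -0.2] gap 60.0 q [ 19.  17.  65.  -0.  99. 109.]
[[416.37975895 113.23222883]
 [218.67329943 112.87825075]]
316 221
A fit [581.4 262.5   0. ] score 66.4 at guess 65.8
B fit [557.3 260.9  88.7] score 61.4 at guess 59.3
C fit [564.3 260.8  89.4] score 61.4 at guess 58.5
```

View pics/final.png

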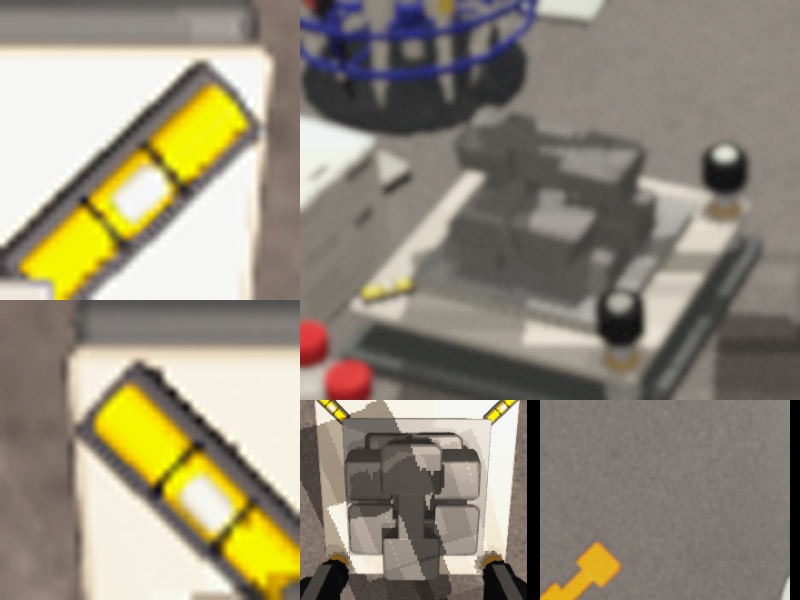

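```bash
python3 -c "
from bench import r
print(r.hand_in())"
```

```text
the job is handed in; nothing more can be done
None
```

The platform is levelled, all five weights are stacked on the pressing plate, and the job is handed in. The hand-in gave no verdict.

**Levelling:** I turned the left knob 150° clockwise and the right knob 138° counterclockwise. On the bubble vials this left about 0.007 rad on the left and 0.005 rad on the right with the platform empty. With the stack on, they showed about 0.004 rad and 0. The tilt joints could not be read directly, so these figures come from the pictures.

**Stack:** Three weights were narrow face down and two wide face down; the orange look-alike was left alone.
- **Bottom layer:** one of each type, front to back, about 50 mm between centres.
- **Second layer:** one of each type, crosswise, also about 50 mm apart.
- **Top:** the fifth weight (narrow face down), alone and front to back.

**Checks:**
- **Final picture:** it shows three tidy crossed layers and both bubbles between their marks. An outline fit put the top weight within about 1 mm of where I released it, and one second-layer weight within about 2 mm.
- **Failed check:** the fit for the other second-layer weight matched the wrong edges because it is partly hidden. Its position rests on the release pose and the picture.
- **Bystanders:** I did not measure these at the end, but every grasp and path stayed clear of them.
- **Fingertips:** they reach roughly 40 mm less far than the description says, so I set all grasp heights by feel and from pictures.

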